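Scrub cell cups clamped in a gang vise

ROBOT

A 6-joint arm with a two-finger parallel gripper is mounted at the origin on the work surface. World frame = base frame: x ahead of the robot, y to its left, z up, the work surface at z = 0. Lengths are in m, angles in rad, forces in N, time in s.
With the tool pointing down it reaches from about 0.325 to 0.775 m from the base axis. Payload 5.5 kg.
Tool frame: the origin (TCP) lies on the centre line of the jaws, within the pads' length; the fingertips stand 22 mm ahead of it and the grasp point (between the pads) lies 3 mm ahead of it (r.tips_ahead is the distance from the TCP to the fingertips, in m); x points along the fingers, z is the direction in which the jaws open and shut, and the axes are right-handed (so a half turn about x gives the same grasp; the last joint's range is limited). The gripper opens to 88 mm and grips with 3 to 60 N. Pads are 20 mm wide; open, the fingers measure 115 mm over their backs; the gripper's body (75 mm by 178 mm) begins 61 mm behind the grasp point.
Start: joints at [-1.406, 0.091, 1.231, -0, 1.82, -0.057], TCP at [0.132, -0.585, 0.245] pointing down, gripper open.
Joint ranges: [-2.87, 2.87], [-0.86, 2.18], [0.17, 2.46], [-1.51, 4.65], [0.06, 2.69], [-2.65, 2.65]. Speed limits (rad/s): [2.57, 2.57, 3.01, 3.14, 3.14, 3.14].

INTERFACE

Orientations are given as [roll, pitch, yaw] about the fixed x, y, z axes, in that order (R = Rz(yaw) Ry(pitch) Rx(roll)).
In Python, from bench import r gives the robot as it stands.
- The arm moves only by the tool step_arm, never from a script. Its argument "deltas" is a list that holds one entry, the list of rows, each a list of 6 numbers: the shift along the world's x, y, z in cm, then the turn, a rotation vector about the world's x, y, z in degrees. In form: [[[tx, ty, tz, ax, ay, az], ...]]. A call has 1 to 8 rows; each row is the pose to reach, as a shift and turn from the pose commanded when the call began; what a row does not reach only later rows make up. A row lasts 1/10 s, in which the tool goes at most 50 mm and 8.59 degrees, less where a joint would pass 70% of its speed; a pose out of reach is approached as far as the arm can. A call with a gripper value outside its range is refused whole. "jaw" is the closure, from 0 (fully open) to 1 (shut), set as the call begins (left out, the last holds). The fingers move at their own pace and stop on an object; "grip_force" is the grip in N (left out, the last holds). Time passes only in rows, so rows that repeat a pose let the fingers close. It gives the time, the measured TCP pose, the force and the opening at its end, in the units of the state.
- r.observe(): the state, without advancing time (a new reading comes with each control period).
- r.read_camera(name): name is "scene" or "top" or "wrist"; returns the picture (400x640x3 uint8, red, green, blue); there is no depth.
- r.camera_params(name): a dict with "fx", "fy", "cx", "cy" (pixels), "R" (3x3) and "t" (3): a world point X has camera coordinates R X + t. Camera axes: x right, y down, z forward; pixel columns grow to the right and rows downward; lengths in m; the calibration is good to about 2 mm. A picture is of the moment at which its call begins: read the wrist's pose just before it. camera_params takes no time and is no camera call; for the wrist camera it gives the pose at the moment of the call.
- r.close_job(): hands the job in, once; it reports no verdict.
The state is a dict: "time_s": time; "joint_positions": joint angles; "dq": joint speeds; "tau": joint torques, N m; "eef_pos": TCP position; "orientation": TCP orientation; "contact_force": force on the tool from outside, world axes, zero at the start; "ft_torque": the same for the moment, N m; "width": opening from 0.0 (shut) to 1.0 (fully open).
Only numpy, scipy, OpenCV 4.12 (cv2) and the standard library are available. Lean on these libraries where they do the work, as an engineer would, in place of code of your own. Each camera call takes 0.05 s, during which the arm holds its last target.

TASK

Stand all the cell cups that are there (two or three) side by side in the blue vise, one in front of each rubber pad, and crank the handle until the jaw clamps them firmly. With the cups clamped, take the bottle brush and scrub them in the order white, blue, orange (skip a missing one): in each, push the brush right down to the floor, draw it up to near the rim without leaving the cup, and push it right down again. Finish with the brush standing in its steel holder, the vise wound wide open (at least 75 mm between pads and fixed jaw), and all cups standing upright in the green tray; leave the other things on the bench where they are.

Things in the scene. Friction and masses are not known exactly. Their poses are not given: they have to be found in the camera images.
- cup_white: white plastic cell cup, open at the top, round and straight: outside diameter 58, height 90, wall 4, floor 6 thick, about 0.14 kg. Origin: centre of the underside; z up the cup's axis. May be absent (None).
- cup_blue: blue plastic cell cup, open at the top, round and straight: outside diameter 58, height 90, wall 4, floor 6 thick, about 0.14 kg. Origin: centre of the underside; z up the cup's axis. May be absent (None).
- cup_orange: orange plastic cell cup, open at the top, round and straight: outside diameter 58, height 90, wall 4, floor 6 thick, about 0.14 kg. Origin: centre of the underside; z up the cup's axis. May be absent (None).
- vise: Blue gang vise fixed to the bench. Origin on the bench under the bed, z up, x points level from the crank to the fixed jaw. The bed where the cups stand is at z = 60, between side walls at y = +-116 (tops at z = 96). The fixed jaw's flat face is at x = +45, its top at z = 105. The moving jaw's pads face it at x = -45 + jaw travel (mm). Three places for cups: y = -75, 0, +75.
- middle_pad (a point): centre of the face of the middle one of three black sprung rubber pads on the moving steel jaw. Pads are 62 wide, at vise y = -75, 0, +75, tops at z = 105, one per cup; each gives 3 N per mm, up to 8 mm. A 58 mm cup is just touched on both sides at a jaw travel of 32 mm and well clamped at 35 to 38 mm.
- jaw (a joint): travel of the moving jaw in m towards the fixed jaw; opening between pads and fixed jaw = 0.090 - value; 0 is fully open, limit 0.045
- crank (a joint): angle of the vise crank in rad; grows clockwise seen from the handle looking along vise +x, which closes the jaw 0.003 m per rad (19 mm per turn). At 0 (and every 2 pi) the handle stands straight above the screw, a quarter turn later on the vise's -y side. Friction about 0.15 N m; it stays where left.
- crank_center (a point): point on the screw axis, in the plane of point crank_handle: vise frame (-174, 0, 82); does not turn
- crank_handle (a point): gripping point of the crank handle, a red freely spinning sleeve, diameter 18, 72 long, parallel to the screw (vise x), 40 off its axis; the point lies on the sleeve's axis, 50 out from the crank arm. It can be pinched from above, fingers closing across it, anywhere on its circle (42 to 122 above the bench).
- brush: Upright bottle brush, 185 long, 0.07 kg. Origin: centre of the lower end of the head, z up along the brush. Cream bristle head diameter 34 from z = 0 to 65, thin stem, round wooden handle diameter 18 from z = 120 to 185; grip at z = 150.
- holder: Steel brush holder, an open round pot fixed to the bench: outside diameter 66, height 85, inside diameter 58, floor 8 thick. Origin: centre of the underside. The brush stands in it head down.
- tray: Green clean tray fixed to the bench: 270 along x, 115 along y, 22 high, walls and floor 5. Origin: centre of the underside. Three cups fit in a row along x, 80 apart.
- reagent_bottle: bystander: amber bottle, diameter 64, height 130, origin under its centre
- beaker: bystander: glass beaker, diameter 76, height 85, origin under its centre
- meter: bystander: yellow hand meter lying flat, 150 x 80 x 34, origin under its centre
- tape: bystander: white tape roll lying flat, diameter 90, height 24, origin under its centre
- screwdriver: bystander: screwdriver lying along its x, about 200 long
- jar: bystander: jar with a blue lid, diameter 72, height 70, origin under its centre

How it is judged:
By the outcome, as a careful person would: the job done as asked, in the order asked, and still so for the second after the job is handed in, with the robot touching nothing.
Of cup_white, cup_blue, cup_orange only 2 to 3 are there at a start; the rules pass over those that are not, and their reading is None.
At some moment in a run one of cup_white, cup_blue, cup_orange may be knocked a few centimetres aside while the robot is not near it.
It also fails if it takes over 210 s, if anything falls off the work surface, if the arm or the gripper's body presses on something with over 40 N, if the wrist force passes 120 N, or if a joint passes its speed limit or range.

## Working session

There is one attempt and no reset: what is moved stays moved. The work goes in short steps, Python scripts to look and compute and a tool call to move; the robot and the scene stay as the last step left them, time stands still between calls to the robot, and variables do not carry over. Pictures are saved under pics/ and viewed, and the job is handed in when it is done.

Besides the shell and the picture viewer there is one more tool, called after "Emit:" as name([rows], argument=value, ...), one row to a line, values as JSON. step_arm: Moves the arm, as the interface text tells. Its arguments: {"type":"object","properties":{"deltas":{"type":"array","items":{"type":"array","items":{"type":"array","items":{"type":"number"}}}},"jaw":{"type":"number"},"grip_force":{"type":"number"}},"required":["deltas"]}

```bash
ls; mkdir -p pics
python3 - <<'E'
from bench import r
import cv2,numpy as np
s=r.observe();print({k:np.round(v,3) for k,v in s.items()}, r.tips_ahead)
for n in("scene","top"):
    im=r.read_camera(n);cv2.imwrite(f"pics/{n}0.png",im[:,:,::-1])
    p=r.camera_params(n);print(n,{k:np.round(v,3).tolist() for k,v in p.items()})
E
```

```text
pics
{'time_s': np.float64(0.0), 'joint_positions': array([-1.406,  0.092,  1.232, -0.   ,  1.82 , -0.057]), 'dq': array([-0.001, -0.001,  0.001, -0.001,  0.001,  0.   ]), 'tau': array([-0.0000e+00, -4.4644e+01, -4.0645e+01,  7.0000e-02,  2.9000e-02,
       -0.0000e+00]), 'eef_pos': array([ 0.132, -0.585,  0.244]), 'orientation': array([3.097, 1.569, 1.748]), 'contact_force': array([ 0.102, -0.161,  0.375]), 'ft_torque': array([-0.046,  0.03 , -0.062]), 'width': np.float64(0.999)} 0.022
scene {'fx': 440.916, 'fy': 440.916, 'cx': 318.461, 'cy': 199.729, 'R': [[-0.545, 0.838, -0.014], [0.482, 0.299, -0.823], [-0.686, -0.456, -0.567]], 't': [0.26, -0.19, 1.645]}
top {'fx': 368.428, 'fy': 368.428, 'cx': 322.19, 'cy': 198.599, 'R': [[0.014, -1.0, 0.02], [-0.986, -0.017, -0.167], [0.168, -0.017, -0.986]], 't': [0.044, 0.535, 1.176]}
```

View pics/scene0.png

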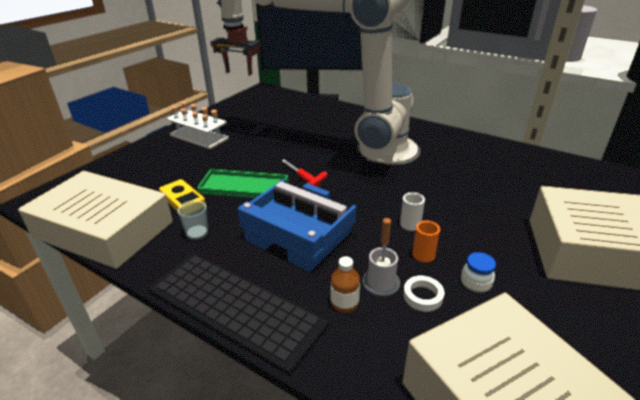

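View pics/top0.png

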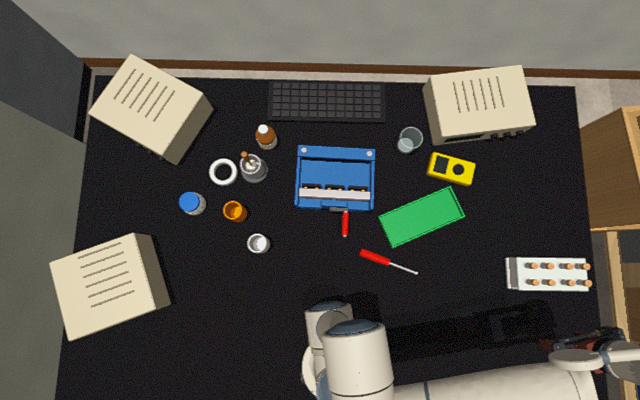

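The views show white cup at top-view (258,243), orange cup at (235,211), no blue cup, brush in its holder at (253,165), vise at (336,180) with the red crank handle at (345,223) and the tray at (422,217). Now measuring.

```bash
cat > h.py <<'E'
from bench import r
import cv2,numpy as np
def ray(p,u,v):
    R=np.array(p["R"]);t=np.array(p["t"])
    d=R.T@np.array([(u-p["cx"])/p["fx"],(v-p["cy"])/p["fy"],1.]);return -R.T@t,d
def onz(p,u,v,z):
    o,d=ray(p,u,v);return o+d*(z-o[2])/d[2]
def proj(p,X):
    c=np.array(p["R"])@np.array(X)+np.array(p["t"]);return np.array([p["fx"]*c[0]/c[2]+p["cx"],p["fy"]*c[1]/c[2]+p["cy"]])
def tri(p1,a,p2,b):
    o1,d1=ray(p1,*a);o2,d2=ray(p2,*b)
    A=np.c_[d1,-d2];s=np.linalg.lstsq(A,o2-o1,rcond=None)[0]
    x1=o1+s[0]*d1;x2=o2+s[1]*d2
    return (x1+x2)/2,np.linalg.norm(x1-x2)
def crop(n,im,x0,y0,x1,y1,k):
    c=im[y0:y1,x0:x1,::-1];cv2.imwrite(n,cv2.resize(c,None,fx=k,fy=k,interpolation=cv2.INTER_CUBIC))
def hsv(im): return cv2.cvtColor(im,cv2.COLOR_RGB2HSV)
E
python3 - <<'E'
from h import *
im=r.read_camera("top");sc=r.read_camera("scene")
crop("pics/topA.png",im,210,130,410,280,4)
crop("pics/scA.png",sc,180,150,460,310,2.8)
for n,I in(("top",im),("scene",sc)):
    p=r.camera_params(n);H=hsv(I)
    for c,lo,hi in(("green",(50,120,50),(75,255,255)),("orange",(5,150,80),(18,255,255)),("red",(0,170,90),(4,255,255)),("blue",(100,150,60),(120,255,255))):
        m=cv2.inRange(H,lo,hi)
        cs,_=cv2.findContours(m,cv2.RETR_EXTERNAL,cv2.CHAIN_APPROX_NONE)
        for k in cs:
            if cv2.contourArea(k)>60:
                rr=cv2.minAreaRect(k);print(n,c,cv2.contourArea(k),np.round(cv2.boxPoints(rr)).astype(int).tolist(),cv2.boundingRect(k))
E
```

```text
top green 2775.5 [[377, 215], [451, 183], [466, 216], [391, 249]] (377, 186, 89, 63)
top orange 350.0 [[219, 210], [232, 196], [249, 213], [236, 227]] (223, 200, 24, 22)
top orange 165.0 [[254, 131], [271, 125], [276, 140], [259, 146]] (255, 126, 20, 18)
top red 195.0 [[359, 255], [361, 248], [390, 259], [388, 266]] (360, 249, 30, 17)
top red 106.0 [[342, 213], [348, 213], [348, 234], [342, 234]] (342, 213, 7, 22)
top blue 296.0 [[178, 191], [198, 191], [198, 210], [178, 210]] (178, 191, 21, 20)
top blue 4796.5 [[293, 208], [297, 144], [376, 148], [373, 212]] (294, 144, 82, 68)
scene green 1753.0 [[196, 193], [198, 167], [288, 174], [286, 200]] (197, 168, 92, 30)
scene orange 462.5 [[331, 269], [359, 269], [359, 292], [331, 292]] (331, 269, 29, 24)
scene orange 866.0 [[411, 260], [417, 218], [441, 221], [435, 263]] (413, 220, 28, 42)
scene orange 75.0 [[382, 218], [390, 218], [390, 243], [382, 243]] (382, 218, 9, 26)
scene red 202.0 [[296, 181], [298, 168], [327, 172], [325, 185]] (297, 168, 31, 17)
scene blue 490.0 [[467, 251], [496, 251], [496, 273], [467, 273]] (467, 251, 30, 23)
scene blue 4578.5 [[227, 252], [243, 179], [358, 205], [342, 277]] (237, 186, 119, 85)
scene blue 129.5 [[301, 188], [303, 182], [331, 191], [329, 197]] (302, 183, 28, 15)
scene blue 2165.5 [[68, 103], [138, 79], [150, 115], [80, 140]] (69, 88, 80, 44)
```

View pics/topA.png

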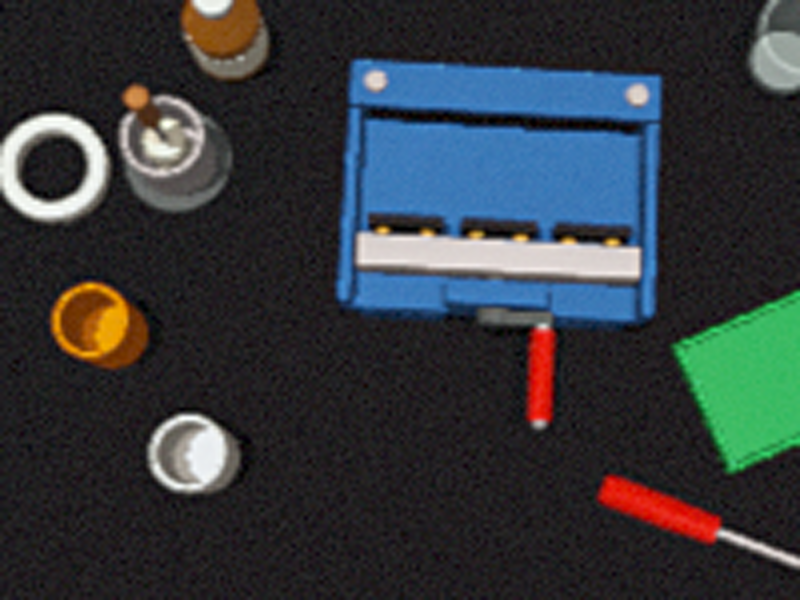

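View pics/scA.png

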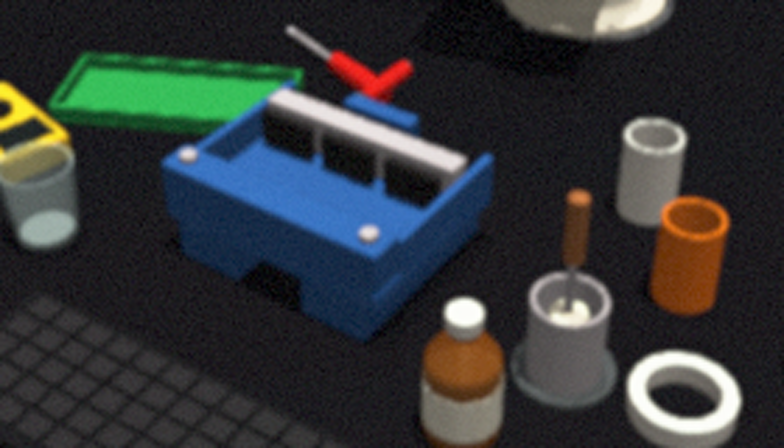

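Run:
```python
from h import *
p=r.camera_params("top");q=r.camera_params("scene")
T=lambda x,y:(210+(x+.5)/4-.5,130+(y+.5)/4-.5)
S=lambda x,y:(180+x/2.8-.3,150+y/2.8-.3)
for n,x,y,z in [("fjaw outerL",352,60,.105),("fjaw outerR",660,75,.105),("fjaw face L",362,108,.105),("fjaw face R",642,123,.105),("wallfront L",340,308,.096),("wall front R",653,320,.096),("barFL",357,235,.105),("barFR",640,250,.105),("barBL",357,268,.105),("barBR",640,282,.105),("screwL",375,80,.108),("screwR",637,94,.108),
 ("handle end",540,427,.122),("handle root",541,325,.122),("white rim",187,453,.09),("orange rim",92,322,.09),("holder rim",161,134,.085),("brush top",137,96,.185)]:
    print(n,np.round(onz(p,*T(x,y),z),4))
for n,a,b in [("white",(187,453),(654,139)),("orange",(92,322),(695,219)),("holder",(161,134),(569,300)),("brushtop",(137,96),(578,198)),("handle end",(540,424),(405,68)),("handle root",(541,325),(375,95)),("screwL",(375,80),(370,233)),("screwR",(637,94),(188,155))]:
    X,e=tri(p,T(*a),q,S(*b));print(n,np.round(X,4),round(e,4))
for x,y in [(377,215),(451,183),(466,216),(391,249)]: print("tray",np.round(onz(p,x,y,.022),4))
```

```text
fjaw outerL [0.6994 0.1347 0.105 ]
fjaw outerR [ 0.6919 -0.1141  0.105 ]
fjaw face L [0.6596 0.1257 0.105 ]
fjaw face R [ 0.6515 -0.0992  0.105 ]
wallfront L [0.4987 0.1396 0.096 ]
wall front R [ 0.4932 -0.1079  0.096 ]
barFL [0.5558 0.1272 0.105 ]
barFR [ 0.5477 -0.0967  0.105 ]
barBL [0.5294 0.1266 0.105 ]
barBR [ 0.522  -0.0965  0.105 ]
screwL [0.6822 0.1157 0.108 ]
screwR [ 0.6747 -0.0949  0.108 ]
handle end [ 0.4057 -0.0166  0.122 ]
handle root [ 0.4842 -0.0171  0.122 ]
white rim [0.3836 0.2559 0.09  ]
orange rim [0.4852 0.3351 0.09  ]
holder rim [0.6404 0.2889 0.085 ]
brush top [0.6425 0.2895 0.185 ]
white [0.3842 0.2547 0.0885] 0.003
orange [0.4852 0.3352 0.0895] 0.0
holder [0.6401 0.2875 0.0876] 0.0019
brushtop [0.6402 0.287  0.1937] 0.0015
handle end [ 0.4103 -0.0195  0.0959] 0.0019
handle root [ 0.4845 -0.0148  0.1044] 0.0086
screwL [0.6806 0.1155 0.113 ] 0.0001
screwR [ 0.6737 -0.0947  0.1123] 0.001
tray [ 0.4857 -0.1333  0.022 ]
tray [ 0.6002 -0.3888  0.022 ]
tray [ 0.4872 -0.4346  0.022 ]
tray [ 0.3731 -0.1785  0.022 ]
```

```bash
cat >> h.py <<'E'
from scipy.spatial.transform import Rotation as Ro
def down(jawdeg):
    z=np.array([np.cos(np.radians(jawdeg)),np.sin(np.radians(jawdeg)),0]);x=np.array([0,0,-1.]);return Ro.from_matrix(np.c_[x,np.cross(z,x),z])
def plan(pos,jawdeg=None):
    "delta cm, rotvec deg to get TCP to pos with jaw axis at jawdeg (mod 180)"
    s=r.observe();R0=Ro.from_euler('xyz',s["orientation"])
    z=R0.as_matrix()[:,2];print("t",round(float(s["time_s"]),2),"pos",np.round(s["eef_pos"],4),"jaw",round(np.degrees(np.arctan2(z[1],z[0])),2),"xax",np.round(R0.as_matrix()[:,0],4),"J6",round(s["joint_positions"][5],2),"w",round(float(s["width"]),3),"F",np.round(s["contact_force"],1))
    print(" d cm",np.round((np.array(pos)-s["eef_pos"])*100,2))
    if jawdeg is not None:
        for o in(0,180): print(" rot",np.round(np.degrees((down(jawdeg+o)*R0.inv()).as_rotvec()),2))
VY=np.radians(-2.05)
VO=np.array([.6106,.0149,0])
def vise(x,y,z): 
    c,s=np.cos(VY),np.sin(VY);return VO+np.array([c*x-s*y,s*x+c*y,z])/1000
E
python3 - <<'E'
from h import *
plan([.384,.2555,.18],-2)
plan([.384,.2555,.18],30)
print(vise(0,75,0),vise(0,-75,0),vise(-174,0,82))
E
```

```text
t 0.2 pos [ 0.132  -0.5852  0.244 ] jaw -77.29 xax [-2.0e-04  1.2e-03 -1.0e+00] J6 -0.06 w 1.001 F [-0.1  0.3  0.1]
 d cm [25.2  84.07 -6.4 ]
 rot [-5.000e-02 -5.000e-02  7.529e+01]
 rot [-6.0000e-02  5.0000e-02 -1.0471e+02]
t 0.2 pos [ 0.132  -0.5852  0.244 ] jaw -77.29 xax [-2.0e-04  1.2e-03 -1.0e+00] J6 -0.06 w 1.001 F [-0.1  0.3  0.1]
 d cm [25.2  84.07 -6.4 ]
 rot [-4.0000e-02 -7.0000e-02  1.0729e+02]
 rot [-6.000e-02  3.000e-02 -7.271e+01]
[0.61328287 0.089852   0.        ] [ 0.60791713 -0.060052    0.        ] [0.43671136 0.02112426 0.082     ]
```

Emit:
step_arm([
  [[4,3.5,0,0,0,8],[8,7,0,0,0,16],[12,10,0,0,0,24],[16,13.5,0,0,0,32],[20,17.5,0,0,0,40],[24,21.5,0,0,0,48],[27,25.5,0,0,0,56],[29.5,30,0,0,0,64]],
], jaw=0)

```text
time_s: 1.0
eef_pos: [0.4156, -0.3036, 0.2442]
orientation: [2.341, 1.57, 2.114]
contact_force: [0.3, -0.4, 0.0]
width: 0.995
```

Emit:
step_arm([
  [[1,4.9,0,0,0,8],[2,9.8,0,0,0,11.3],[3,14.5,0,0,0,11.3],[4,19.5,0,0,0,11.3],[4,24.5,0,0,0,11.3],[4,29.5,0,0,0,11.3],[3,34.4,0,0,0,11.3],[1,39,0,0,0,11.3]],
])

```text
time_s: 1.8
eef_pos: [0.4244, 0.0858, 0.2441]
orientation: [2.877, 1.57, 2.843]
contact_force: [0.4, 1.3, -0.1]
width: 0.999
```

Run:
```python
from h import *
plan([.384,.2555,.18],-2)
im=r.read_camera("wrist");cv2.imwrite("pics/w1.png",im[:,:,::-1])
```

```text
t 1.8 pos [0.4244 0.0858 0.2441] jaw -1.98 xax [-6.e-04  2.e-04 -1.e+00] J6 0.16 w 0.999 F [ 0.4  1.3 -0.1]
 d cm [-4.04 16.97 -6.41]
 rot [-0.01 -0.03 -0.02]
 rot [ 5.0000e-02 -2.0000e-02  1.7998e+02]
```

View pics/w1.png

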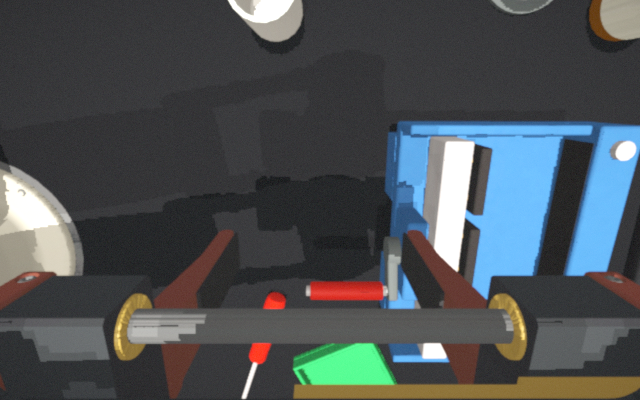

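The wrist view shows the white cup at (268,15) top, the vise bed right, and the red handle at (345,290). Moving toward the white cup.

Run:
```python
from h import *
plan([.384,.2555,.18],-2)
```

```text
t 1.85 pos [0.4216 0.0916 0.2449] jaw -1.59 xax [-0.0015  0.0046 -1.    ] J6 0.16 w 1.0 F [0.2 4.5 0.6]
 d cm [-3.76 16.39 -6.49]
 rot [-0.26 -0.08 -0.41]
 rot [ 1.3000e-01 -4.1000e-01  1.7959e+02]
```

Emit:
step_arm([
  [[-1,4.5,0,0,0,0],[-2,8,0,0,0,0],[-3,10,0,0,0,0],[-3,10,0,0,0,0],[-3,10,0,0,0,0]],
])

```text
time_s: 2.35
eef_pos: [0.3949, 0.1835, 0.2446]
orientation: [-1.335, 1.57, -1.369]
contact_force: [-0.1, -0.7, -0.3]
width: 1.001
```

Run:
```python
from h import *
plan([.384,.2555,.18],-2)
im=r.read_camera("wrist");cv2.imwrite("pics/w2.png",im[:,:,::-1]);p=r.camera_params("wrist");print({k:np.round(v,3).tolist() for k,v in p.items()})
plan([.384,.2555,.18],-2)
```

```text
t 2.35 pos [0.3949 0.1835 0.2446] jaw -1.93 xax [ 1.e-04 -6.e-04 -1.e+00] J6 0.39 w 1.001 F [-0.1 -0.7 -0.3]
 d cm [-1.09  7.2  -6.46]
 rot [ 0.03  0.01 -0.07]
 rot [-1.0000e-02  5.0000e-02  1.7993e+02]
{'fx': 328.554, 'fy': 328.554, 'cx': 319.955, 'cy': 196.207, 'R': [[0.999, -0.035, 0.001], [-0.033, -0.959, 0.281], [-0.009, -0.281, -0.96]], 't': [-0.389, 0.154, 0.444]}
t 2.4 pos [0.3952 0.183  0.2446] jaw -2.01 xax [ 1.e-04 -6.e-04 -1.e+00] J6 0.39 w 1.001 F [-1.  -0.3  0.2]
 d cm [-1.12  7.25 -6.46]
 rot [0.03 0.01 0.01]
 rot [ 1.0000e-02 -5.0000e-02 -1.7999e+02]
```

View pics/w2.png

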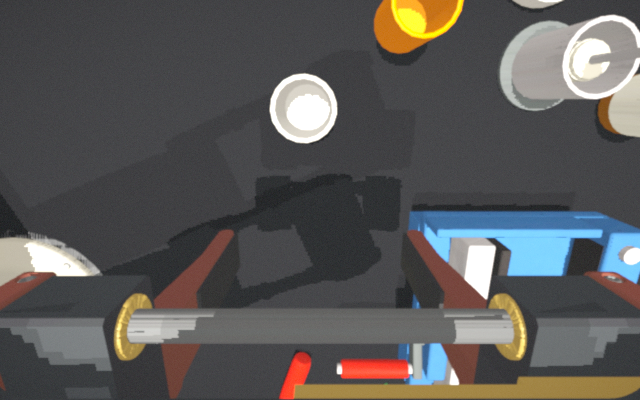

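Run:
```python
from h import *
p=r.camera_params("wrist")
print(onz(p,304,108,.09), onz(p,600,57,.085),onz(p,271,108,.09),onz(p,337,108,.09))
```

```text
[0.38448697 0.2530093  0.09      ] [0.63545786 0.28570724 0.085     ] [0.356034   0.25399773 0.09      ] [0.41294315 0.25202075 0.09      ]
```

White cup rim at (304,108), 57 mm across → (.3845,.254), in agreement with the top view.

Emit:
step_arm([
  [[-0.5,4,0,0,0,0],[-1.05,7.1,-2,0,0,0],[-1.05,7.1,-6,0,0,0],[-1.05,7.1,-10,0,0,0],[-1.05,7.1,-14,0,0,0],[-1.05,7.1,-17.05,0,0,0],[-1.05,7.1,-17.05,0,0,0]],
])

```text
time_s: 3.1
eef_pos: [0.3825, 0.252, 0.0691]
orientation: [-2.556, 1.562, -2.593]
contact_force: [-0.3, -0.4, 0.7]
width: 1.001
```

Emit:
step_arm([
  [[0,0,0,0,0,0],[0,0,0,0,0,0],[0,0,0,0,0,0],[0,0,0,0,0,0],[0,0,0,0,0,0]],
], jaw=1, grip_force=15)

```text
time_s: 3.6
eef_pos: [0.3849, 0.2552, 0.0758]
orientation: [0.643, 1.569, 0.609]
contact_force: [-1.2, 0.1, 5.7]
width: 0.659
```

Run:
```python
from h import *
plan(vise(0,75,220),-2)
```

```text
t 3.6 pos [0.3849 0.2552 0.0758] jaw -1.98 xax [ 0.0019  0.0013 -1.    ] J6 0.55 w 0.659 F [-1.2  0.1  5.7]
 d cm [ 22.84 -16.53  14.42]
 rot [-0.07  0.11 -0.02]
 rot [-1.7000e-01 -1.2000e-01  1.7998e+02]
```

Emit:
step_arm([
  [[0,0,4,0,0,0],[0,0,8.5,0,0,0],[0,0,13,0,0,0],[4,-3,14.5,0,0,0],[8,-6,14.5,0,0,0],[12,-9,14.5,0,0,0],[16,-12,14.5,0,0,0],[20,-14.5,14.5,0,0,0]],
])

```text
time_s: 4.4
eef_pos: [0.5857, 0.108, 0.2188]
orientation: [-2.181, 1.571, -2.216]
contact_force: [1.0, 0.5, -1.3]
width: 0.66
```

Emit:
step_arm([
  [[3.1,-2,0,0,0,0],[3.1,-2,0,0,0,0],[3.1,-2,0,0,0,0]],
])

```text
time_s: 4.7
eef_pos: [0.6153, 0.0893, 0.2177]
orientation: [-3.118, 1.568, 3.13]
contact_force: [-0.4, 0.4, -1.9]
width: 0.661
```

Run:
```python
from h import *
plan(vise(3,75,136),-2)
im=r.read_camera("wrist");cv2.imwrite("pics/w3.png",im[:,:,::-1])
im=r.read_camera("top");crop("pics/t3.png",im,210,130,410,280,4)
plan(vise(3,75,136),-2)
```

```text
t 4.7 pos [0.6153 0.0893 0.2177] jaw -2.06 xax [-0.0027  0.     -1.    ] J6 0.13 w 0.661 F [-0.4  0.4 -1.9]
 d cm [ 0.09  0.04 -8.17]
 rot [-0.   -0.16  0.06]
 rot [  -0.24    0.   -179.94]
t 4.8 pos [0.6147 0.0905 0.2192] jaw -1.94 xax [-4.e-04  3.e-04 -1.e+00] J6 0.13 w 0.657 F [-0.1 -0.3 -2.3]
 d cm [ 0.16 -0.07 -8.32]
 rot [-0.02 -0.02 -0.06]
 rot [ 4.0000e-02 -3.0000e-02  1.7994e+02]
```

View pics/w3.png

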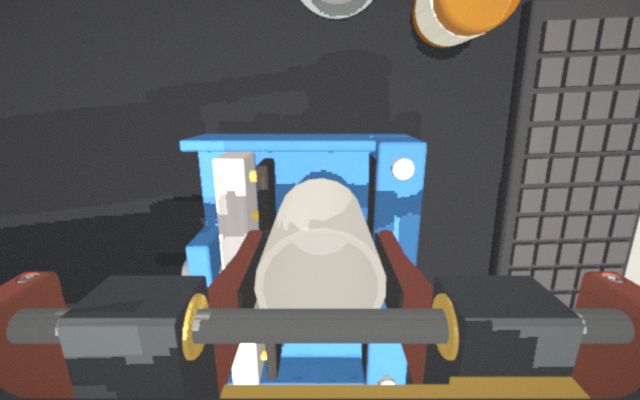

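View pics/t3.png

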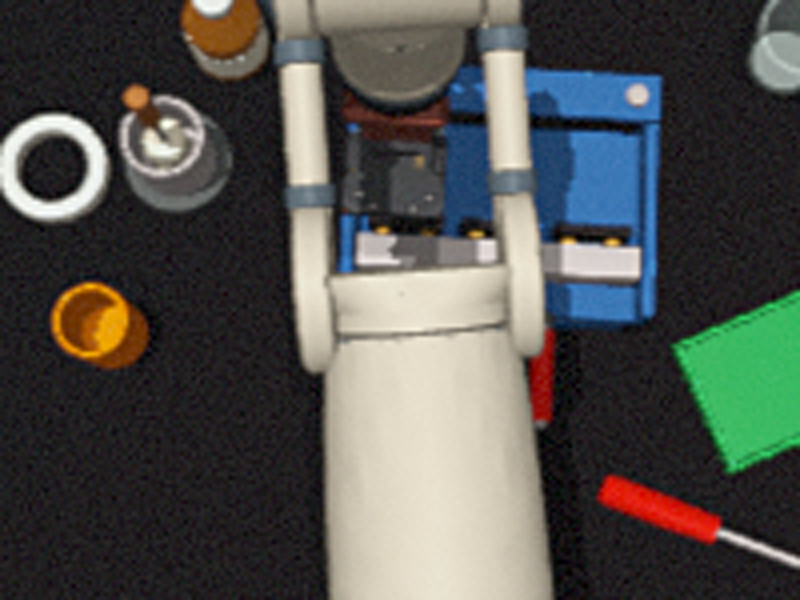

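Run:
```python
from h import *
p=r.camera_params("wrist")
c,s=np.cos(VY),np.sin(VY)
def tov(X): d=X-VO;return np.round([1000*(c*d[0]+s*d[1]),1000*(-s*d[0]+c*d[1])],1)
for u,v,z in [(275,165,.105),(373,158,.105),(403,169,.11),(388,385,.11),(373,152,.096),(218,152,.105)]: print(u,v,tov(onz(p,u,v,z)))
```

```text
275 165 [-33.2 103.2]
373 158 [ 43.1 108.9]
403 169 [ 65.7 101.2]
388 385 [  66.7 -106.5]
373 152 [ 44.3 112.2]
218 152 [-76.8 113.3]
```

Emit:
step_arm([
  [[0.35,-0.3,-2,0,0,0],[0.35,-0.3,-4,0,0,0],[0.35,-0.3,-6,0,0,0],[0.35,-0.3,-7.5,0,0,0],[0.35,-0.3,-8.2,0,0,0],[0.35,-0.3,-8.2,0,0,0],[0.35,-0.3,-8.2,0,0,0]],
])

```text
time_s: 5.5
eef_pos: [0.6191, 0.087, 0.1384]
orientation: [0.095, 1.569, 0.061]
contact_force: [-0.8, -0.2, -1.1]
width: 0.657
```

```bash
sed -i 's/\.0149,0\]/.0129,0]/' h.py
python3 - <<'E'
from h import *
plan(vise(5,75,136),-2)
im=r.read_camera("wrist");cv2.imwrite("pics/w4.png",im[:,:,::-1])
E
```

```text
t 5.5 pos [0.6191 0.087  0.1384] jaw -1.97 xax [ 1.8e-03  1.0e-04 -1.0e+00] J6 0.12 w 0.657 F [-0.8 -0.2 -1.1]
 d cm [-0.09  0.07 -0.24]
 rot [-0.01  0.11 -0.03]
 rot [-1.7000e-01 -1.0000e-02  1.7997e+02]
```

View pics/w4.png

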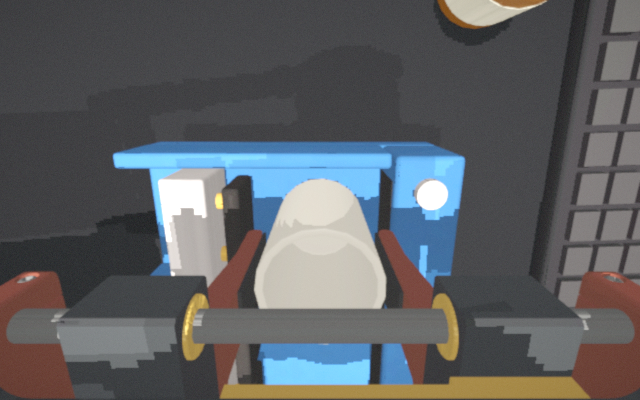

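Cup hangs between pads and fixed jaw, 2 mm above the bed. Release and lift.

Emit:
step_arm([
  [[0,0,-0.2,0,0,0],[0,0,-0.2,0,0,0]],
])

```text
time_s: 5.75
eef_pos: [0.6192, 0.0867, 0.1356]
orientation: [0.141, 1.57, 0.106]
contact_force: [1.0, 0.2, -1.0]
width: 0.661
```

Emit:
step_arm([
  [[0,0,0,0,0,0],[0,0,0,0,0,0],[0,0,0,0,0,0],[0,0,0,0,0,0],[0,0,3,0,0,0],[0,0,6,0,0,0],[0,0,8.5,0,0,0],[0,0,8.5,0,0,0]],
], jaw=0)

```text
time_s: 6.55
eef_pos: [0.6202, 0.0868, 0.2253]
orientation: [0.124, 1.563, 0.089]
contact_force: [0.1, -0.8, 1.1]
width: 0.998
```

Run:
```python
from h import *
plan([.485,.29,.22],-2)
im=r.read_camera("wrist");cv2.imwrite("pics/w5.png",im[:,:,::-1])
im=r.read_camera("top");crop("pics/t5.png",im,210,130,410,280,4)
plan([.485,.29,.22],-2)
```

```text
t 6.55 pos [0.6202 0.0868 0.2253] jaw -1.99 xax [ 8.e-03  7.e-04 -1.e+00] J6 0.12 w 0.998 F [ 0.1 -0.8  1.1]
 d cm [-13.52  20.32  -0.53]
 rot [-0.04  0.46 -0.01]
 rot [-7.2000e-01 -6.0000e-02  1.7999e+02]
t 6.65 pos [0.6191 0.0867 0.2202] jaw -1.99 xax [ 1.e-03  1.e-04 -1.e+00] J6 0.12 w 0.999 F [-0.2 -0.1 -0.1]
 d cm [-1.341e+01  2.033e+01 -2.000e-02]
 rot [-0.01  0.06 -0.01]
 rot [-9.0000e-02 -1.0000e-02  1.7999e+02]
```

View pics/w5.png

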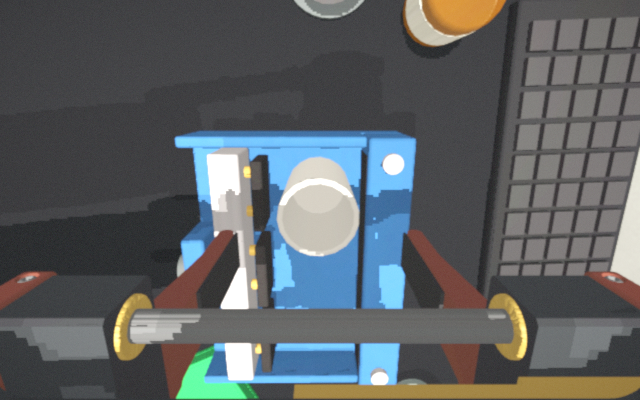

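View pics/t5.png

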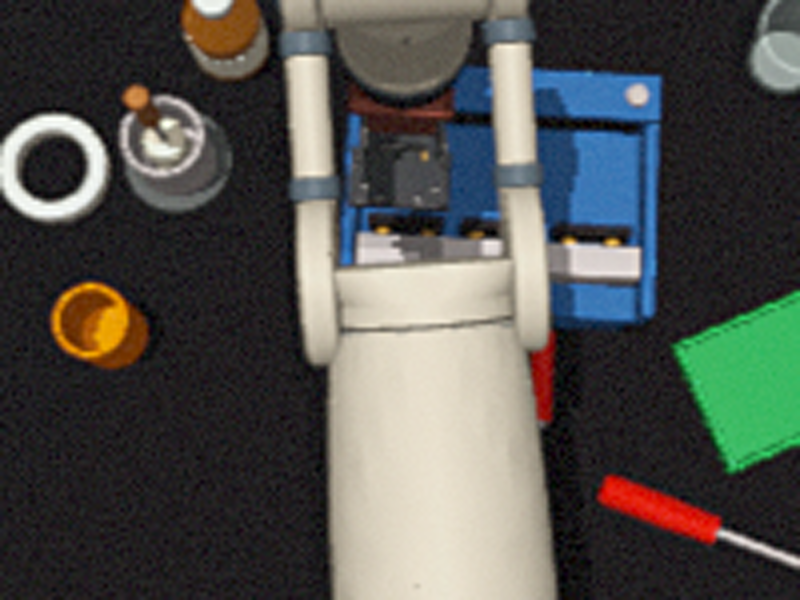

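White stands in its place, orange unmoved at crop (92,322). Going to the orange cup.

Emit:
step_arm([
  [[-2.5,4,0,0,0,0],[-5,8,0,0,0,0],[-7.5,12,0,0,0,0],[-10,15.5,0,0,0,0],[-13.4,18,0,0,0,0],[-13.4,18,0,0,0,0],[-13.4,18,0,0,0,0]],
])

```text
time_s: 7.35
eef_pos: [0.4841, 0.2669, 0.2184]
orientation: [-2.449, 1.569, -2.482]
contact_force: [0.6, 1.0, -0.4]
width: 0.996
```

Run:
```python
from h import *
plan([.485,.335,.074],-2)
p=r.camera_params("wrist")
im=r.read_camera("wrist");cv2.imwrite("pics/w6.png",im[:,:,::-1])
m=cv2.inRange(hsv(im),(8,180,90),(22,255,255));print(cv2.boundingRect(m))
plan([.485,.335,.074],-2)
```

```text
t 7.35 pos [0.4841 0.2669 0.2184] jaw -1.89 xax [-0.0018 -0.0014 -1.    ] J6 0.48 w 0.996 F [ 0.6  1.  -0.4]
 d cm [  0.09   6.81 -14.44]
 rot [ 0.08 -0.1  -0.11]
 rot [1.6000e-01 1.3000e-01 1.7989e+02]
(283, 73, 357, 167)
t 7.4 pos [0.4848 0.2663 0.2186] jaw -1.98 xax [-0.0015 -0.0014 -1.    ] J6 0.48 w 0.998 F [ 0.5  0.4 -0.5]
 d cm [  0.02   6.87 -14.46]
 rot [ 0.08 -0.09 -0.02]
 rot [1.4000e-01 1.3000e-01 1.7998e+02]
```

View pics/w6.png

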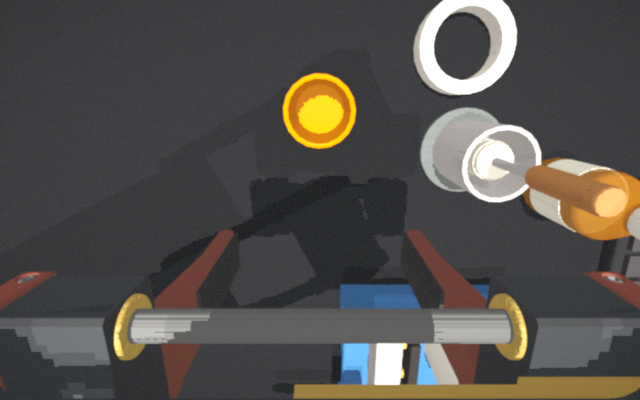

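Run:
```python
from h import *
p=r.camera_params("wrist")
print(onz(p,319.5,110.5,.09),onz(p,501,162,.085),onz(p,608,199,.193),onz(p,608,199,.185),onz(p,530,175,.128))
plan([.485,.335,.074])
```

```text
[0.48718916 0.33439021 0.09      ] [0.63773554 0.28728787 0.085     ] [0.63660655 0.28766548 0.193     ] [0.64383186 0.28499432 0.185     ] [0.63592635 0.28588229 0.128     ]
t 7.4 pos [0.4848 0.2663 0.2186] jaw -1.98 xax [-0.0015 -0.0014 -1.    ] J6 0.48 w 0.998 F [ 0.5  0.4 -0.5]
 d cm [  0.02   6.87 -14.46]
```

Orange rim at (319,110) → (.486,.335); brush upright in its pot at (.638,.287).

Emit:
step_arm([
  [[0.1,4,0,0,0,0],[0.1,6.85,-1,0,0,0],[0.1,6.85,-5,0,0,0],[0.1,6.85,-9,0,0,0],[0.1,6.85,-12.5,0,0,0],[0.1,6.85,-14.3,0,0,0],[0.1,6.85,-14.3,0,0,0],[0.1,6.85,-14.3,0,0,0]],
])

```text
time_s: 8.2
eef_pos: [0.4867, 0.3342, 0.0769]
orientation: [-2.318, 1.57, -2.354]
contact_force: [0.1, 0.1, 0.6]
width: 0.999
```

Emit:
step_arm([
  [[0,0,0,0,0,0],[0,0,0,0,0,0],[0,0,0,0,0,0],[0,0,0,0,0,0],[0,0,4,0,0,0],[0,0,8.5,0,0,0],[0,0,13,0,0,0],[0,0,14.5,0,0,0]],
], jaw=1, grip_force=15)

```text
time_s: 9.0
eef_pos: [0.4869, 0.336, 0.2285]
orientation: [0.581, 1.562, 0.547]
contact_force: [0.4, -0.9, -1.4]
width: 0.67
```

Run:
```python
from h import *
plan(vise(5,-75,220),-2)
```

```text
t 9.0 pos [0.4869 0.336  0.2285] jaw -1.98 xax [ 0.0075  0.0046 -1.    ] J6 0.58 w 0.67 F [ 0.4 -0.9 -1.4]
 d cm [ 12.6  -39.82  -0.85]
 rot [-0.26  0.43 -0.02]
 rot [ -0.67  -0.41 179.98]
```

Emit:
step_arm([
  [[0,-2,3,0,0,0],[1,-6,4.5,0,0,0],[2,-10.5,4.5,0,0,0],[3,-15,4.5,0,0,0],[4,-19.5,4.5,0,0,0],[5,-24,4.5,0,0,0],[7,-28.5,4.5,0,0,0],[9,-33,4.5,0,0,0]],
])

```text
time_s: 9.8
eef_pos: [0.5759, 0.0035, 0.2662]
orientation: [2.955, 1.57, 2.921]
contact_force: [1.3, 0.7, -1.0]
width: 0.67
```

Emit:
step_arm([
  [[2,-4,0,0,0,0],[3.5,-6.7,0,0,0,0],[3.5,-6.7,-3,0,0,0],[3.5,-6.7,-4.5,0,0,0],[3.5,-6.7,-4.5,0,0,0],[3.5,-6.7,-4.5,0,0,0]],
])

```text
time_s: 10.4
eef_pos: [0.6104, -0.061, 0.2219]
orientation: [2.946, 1.57, 2.912]
contact_force: [0.3, 0.3, -0.5]
width: 0.671
```

Run:
```python
from h import *
im=r.read_camera("wrist");cv2.imwrite("pics/w7.png",im[:,:,::-1])
plan(vise(5,-75,137),-2)
```

```text
t 10.45 pos [ 0.6108 -0.061   0.2231] jaw -1.92 xax [ 9.e-04 -1.e-04 -1.e+00] J6 -0.12 w 0.672 F [ 0.6  0.3 -0.2]
 d cm [ 0.21 -0.13 -8.61]
 rot [ 0.    0.05 -0.08]
 rot [-8.0000e-02  1.0000e-02  1.7992e+02]
```

View pics/w7.png

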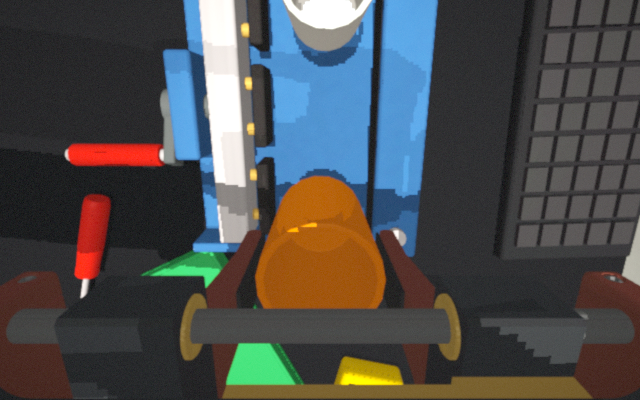

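Emit:
step_arm([
  [[0.2,-0.1,-2,0,0,0],[0.2,-0.1,-4,0,0,0],[0.2,-0.1,-6,0,0,0],[0.2,-0.1,-7.5,0,0,0],[0.2,-0.1,-8.3,0,0,0],[0.2,-0.1,-8.6,0,0,0],[0.2,-0.1,-8.6,0,0,0],[0.2,-0.1,-8.6,0,0,0]],
])

```text
time_s: 11.25
eef_pos: [0.6133, -0.0627, 0.1377]
orientation: [-0.077, 1.569, -0.111]
contact_force: [-1.1, 1.0, 2.2]
width: 0.668
```

Run:
```python
from h import *
plan(vise(5,-75,137),-2)
im=r.read_camera("wrist");cv2.imwrite("pics/w8.png",im[:,:,::-1])
```

```text
t 11.25 pos [ 0.6133 -0.0627  0.1377] jaw -1.97 xax [ 2.1e-03 -2.0e-04 -1.0e+00] J6 -0.12 w 0.668 F [-1.1  1.   2.2]
 d cm [-0.04  0.04 -0.07]
 rot [ 0.01  0.12 -0.03]
 rot [-1.9000e-01  2.0000e-02  1.7997e+02]
```

View pics/w8.png

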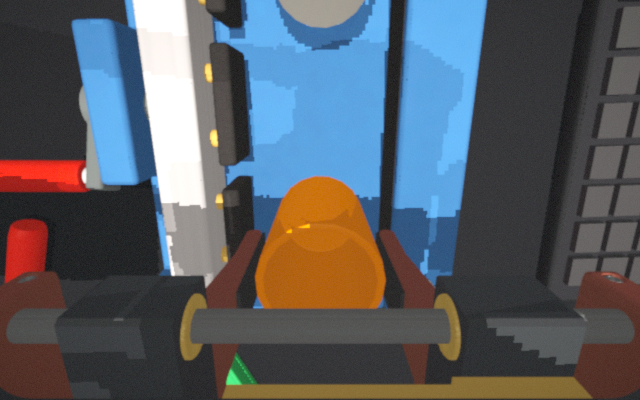

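The orange cup sits on the bed before the -y pad. Release, lift and look down on the handle.

Emit:
step_arm([
  [[0,0,0,0,0,0],[0,0,0,0,0,0],[0,0,0,0,0,0],[0,0,0,0,0,0],[0,0,3,0,0,0],[0,0,6,0,0,0],[0,0,8.5,0,0,0],[0,0,8.5,0,0,0]],
], jaw=0)

```text
time_s: 12.1
eef_pos: [0.6142, -0.063, 0.226]
orientation: [-0.126, 1.563, -0.161]
contact_force: [0.3, 0.6, 1.0]
width: 1.0
```

Run:
```python
from h import *
im=r.read_camera("wrist");cv2.imwrite("pics/w9.png",im[:,:,::-1])
pw=r.camera_params("wrist")
q=r.camera_params("scene");S=r.read_camera("scene");p=r.camera_params("top")
crop("pics/s9.png",S,220,150,420,300,4)
plan(vise(-174,-40,180),-92)
m=cv2.inRange(hsv(im),(0,150,80),(5,255,255));cs,_=cv2.findContours(m,0,1)
for c in cs:
    if cv2.contourArea(c)>100: print(cv2.boundingRect(c))
```

```text
t 12.2 pos [ 0.613  -0.0629  0.221 ] jaw -1.99 xax [ 7.e-04 -1.e-04 -1.e+00] J6 -0.12 w 0.996 F [-0.4  0.5  0.7]
 d cm [-17.77   4.2   -4.1 ]
 rot [ 4.000e-02  3.000e-02 -9.001e+01]
 rot [-3.000e-02  4.000e-02  8.999e+01]
(70, 192, 37, 85)
(64, 141, 96, 23)
```

View pics/w9.png

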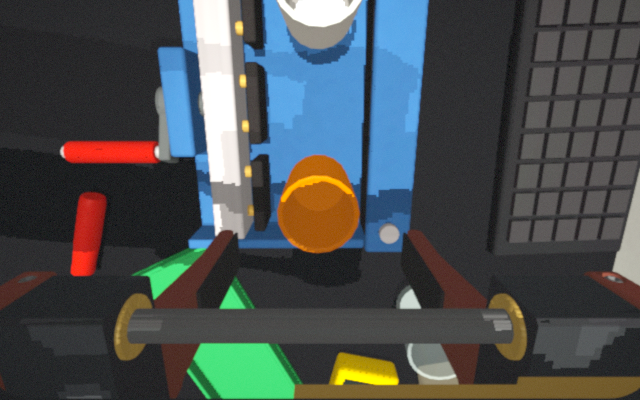

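View pics/s9.png

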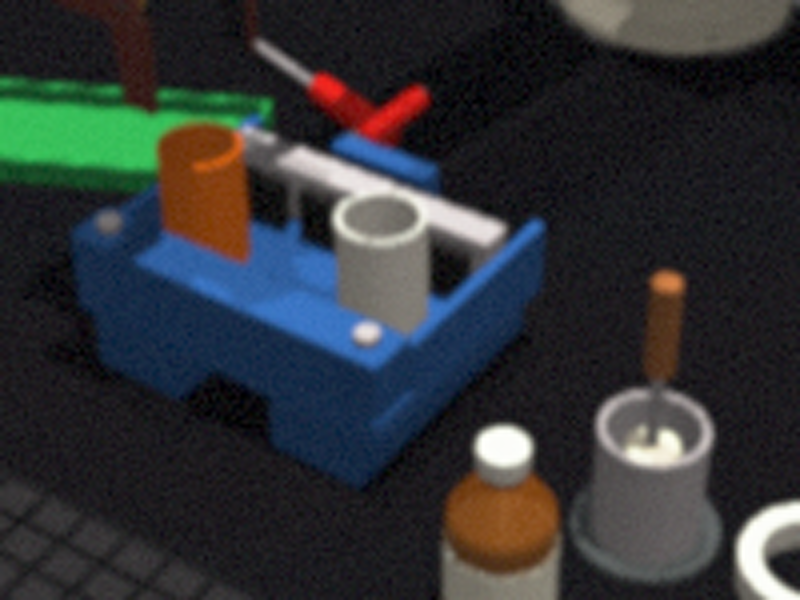

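Run:
```python
from h import *
pw=r.camera_params("wrist");p=r.camera_params("top");q=r.camera_params("scene")
c,s=np.cos(VY),np.sin(VY)
def tov(X): d=X-VO;return np.round([1000*(c*d[0]+s*d[1]),1000*(-s*d[0]+c*d[1]),1000*X[2]],1)
T=lambda x,y:(210+(x+.5)/4-.5,130+(y+.5)/4-.5)
for a,b in [((64,152),(540,425)),((160,152),(541,325)),((112,152),(540.5,375))]:
    X,e=tri(pw,a,p,T(*b));print("w-top",np.round(X,4),tov(X),round(e,4))
S=lambda x,y:(220+x/4-.3,150+y/4-.3)
X,e=tri(pw,(64,152),q,S(424,97));print("w-sc",X,tov(X),e)
for z in(.08,.1): print(tov(onz(pw,64,152,z)),tov(onz(pw,160,152,z)))
```

```text
w-top [ 0.4091 -0.0192  0.0958] [-200.2  -39.3   95.8] 0.001
w-top [ 0.4876 -0.0205  0.0986] [-121.7  -37.8   98.6] 0.003
w-top [ 0.4482 -0.0199  0.0967] [-161.1  -38.6   96.7] 0.002
w-sc [ 0.40610718 -0.01951108  0.09339737] [-203.2  -39.7   93.4] 0.0020021539276434182
[-212.6  -42.2   80. ] [-130.7  -42.1   80. ]
[-197.   -39.2  100. ] [-121.   -39.1  100. ]
```

Run:
```python
from h import *
p=r.camera_params("wrist");im=r.read_camera("wrist")
for t in (3.7,22.5):
  for z in(105,65): print(t,z,proj(p,vise(-45+t,0,z)),proj(p,vise(-45+t,31,z)))
print(proj(p,vise(45,0,105)),proj(p,vise(45,0,60)))
crop("pics/w10.png",im,150,0,450,270,2.6)
```

```text
3.7 105 [256.76616921 100.82217038] [254.49200864  55.89875056]
3.7 65 [265.27944702 100.72786414] [263.59325545  62.08507639]
22.5 105 [282.00408707 100.85542047] [280.66023544  55.93846927]
22.5 65 [287.09520663 100.75661592] [286.1006796   62.11861898]
[372.57214656 100.97474078] [364.62470953 100.8475874 ]
```

View pics/w10.png

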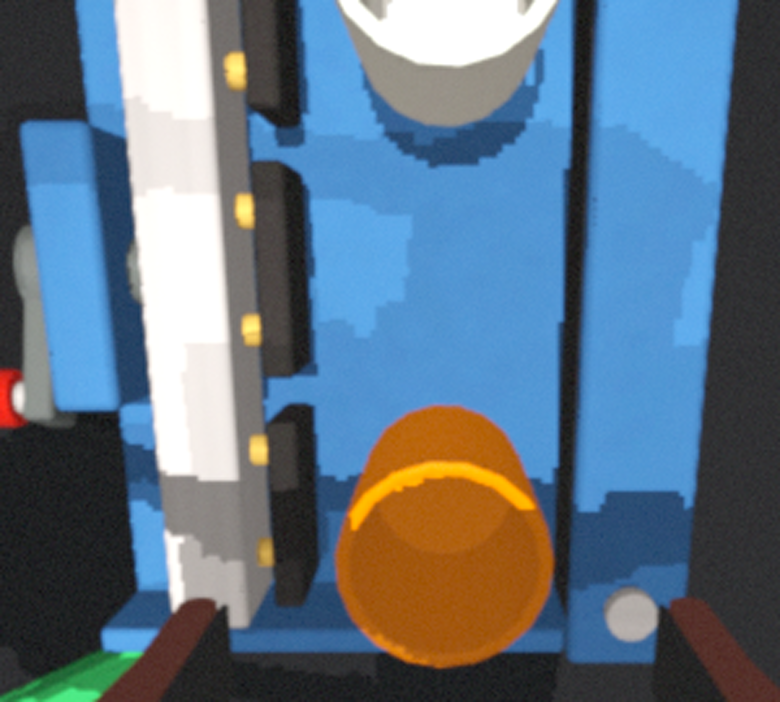

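The jaw sits at ~4 mm travel (pad front at px ~268, expected 265 for one, 287 for another turn), handle at about 70°. Moving above the handle with the jaws across it.

Emit:
step_arm([
  [[-3,0.8,0,0,0,-8.5],[-6,1.6,0,0,0,-17],[-9,2.4,0,0,0,-25.5],[-12,3.2,0,0,0,-34],[-15,4,0,0,0,-42.5],[-17.4,4.3,0,0,0,-51],[-17.4,4.3,0,0,0,-59.5],[-17.4,4.3,0,0,0,-68]],
])

```text
time_s: 13.05
eef_pos: [0.4377, -0.0196, 0.2193]
orientation: [-2.044, 1.569, 3.012]
contact_force: [-0.3, 0.4, -0.7]
width: 1.001
```

Emit:
step_arm([
  [[0,0,-1,0,0,-8],[0,0,-2,0,0,-16],[0,0,-3,0,0,-22],[0,0,-3,0,0,-22],[0,0,-3,0,0,-22]],
])

```text
time_s: 13.55
eef_pos: [0.4383, -0.0197, 0.1898]
orientation: [-1.679, 1.568, 3.001]
contact_force: [0.2, -0.2, -1.2]
width: 1.005
```

Run:
```python
from h import *
im=r.read_camera("wrist");cv2.imwrite("pics/w11.png",im[:,:,::-1])
print(vise(-172,-38.6,99))
plan(vise(-172,-38.6,99),-92)
```

```text
[ 0.4373293  -0.01952258  0.099     ]
t 13.6 pos [ 0.4386 -0.0198  0.1905] jaw -91.84 xax [-1.3e-03  2.0e-04 -1.0e+00] J6 1.48 w 1.001 F [0.1 0.  0.2]
 d cm [-0.13  0.02 -9.15]
 rot [-0.01 -0.07 -0.16]
 rot [ 1.2000e-01 -2.0000e-02  1.7984e+02]
```

View pics/w11.png

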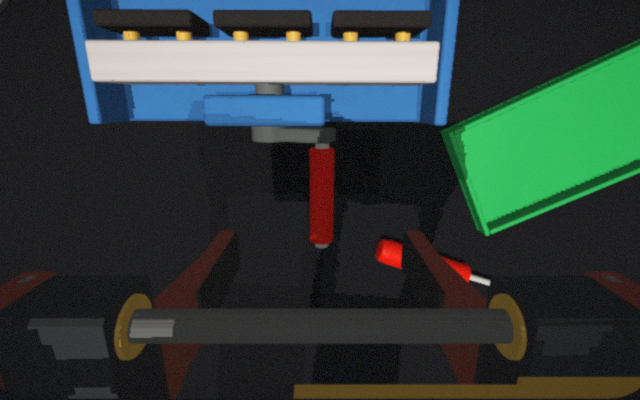

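Handle centred between the fingers (col 322). Descend and pinch.

Emit:
step_arm([
  [[-0.1,0,-3,0,0,0],[-0.1,0,-6,0,0,0],[-0.1,0,-8,0,0,0],[-0.1,0,-9.1,0,0,0],[-0.1,0,-9.1,0,0,0],[-0.1,0,-9.1,0,0,0]],
])

```text
time_s: 14.2
eef_pos: [0.4384, -0.0199, 0.1012]
orientation: [1.51, 1.569, -0.095]
contact_force: [0.0, 0.5, 0.5]
width: 1.001
```

Emit:
step_arm([
  [[0,0,0,0,0,0],[0,0,0,0,0,0],[0,0,0,0,0,0],[0,0,0,0,0,0],[0,0,0,0,0,0],[0,0,0,0,0,0],[0,0,0,0,0,0]],
], jaw=1, grip_force=25)

```text
time_s: 14.9
eef_pos: [0.4378, -0.0198, 0.1001]
orientation: [-1.577, 1.571, 3.1]
contact_force: [0.4, 0.2, -0.0]
width: 0.4
```

Run:
```python
from h import *
plan(vise(-172,-38.6,99),-92)
```

```text
t 14.9 pos [ 0.4378 -0.0198  0.1001] jaw -91.99 xax [-1.e-04  0.e+00 -1.e+00] J6 1.48 w 0.4 F [ 0.4  0.2 -0. ]
 d cm [-0.05  0.03 -0.11]
 rot [-0.   -0.01 -0.01]
 rot [ 1.0000e-02 -0.0000e+00  1.7999e+02]
```

Emit:
step_arm([
  [[0,0,0,0,0,0],[0,0,0,0,0,0],[0,0,0,0,0,0],[0,0,0,0,0,0]],
])

```text
time_s: 15.3
eef_pos: [0.4378, -0.0205, 0.1001]
orientation: [-0.122, 1.569, -1.728]
contact_force: [0.3, -4.7, -0.6]
width: 0.201
```

Run:
```python
from h import *
plan(vise(-172,-38.6,99),-92)
# crank table from theta0
for th0 in (70,):
  for k in range(0,640,30):
    a=np.radians(th0+k);b=np.radians(th0)
    y=-40*(np.sin(a)-np.sin(b));z=40*(np.cos(a)-np.cos(b))
    print(k,round(.036*y/10,2),round(.999*y/10,2),round(z/10,2),end=" | ")
```

```text
t 15.3 pos [ 0.4378 -0.0205  0.1001] jaw -92.03 xax [-2.0e-04 -1.5e-03 -1.0e+00] J6 1.48 w 0.201 F [ 0.3 -4.7 -0.6]
 d cm [-0.04  0.1  -0.11]
 rot [ 0.09 -0.01  0.03]
 rot [-2.0000e-02 -1.4000e-01 -1.7997e+02]
0 -0.0 -0.0 0.0 | 30 -0.01 -0.18 -2.06 | 60 0.03 0.69 -3.94 | 90 0.09 2.39 -5.13 | 120 0.16 4.45 -5.31 | 150 0.23 6.32 -4.43 | 180 0.27 7.51 -2.74 | 210 0.28 7.69 -0.67 | 240 0.25 6.82 1.2 | 270 0.18 5.12 2.39 | 300 0.11 3.06 2.57 | 330 0.04 1.19 1.7 | 360 -0.0 -0.0 -0.0 | 390 -0.01 -0.18 -2.06 | 420 0.03 0.69 -3.94 | 450 0.09 2.39 -5.13 | 480 0.16 4.45 -5.31 | 510 0.23 6.32 -4.43 | 540 0.27 7.51 -2.74 | 570 0.28 7.69 -0.67 | 600 0.25 6.82 1.2 | 630 0.18 5.12 2.39 |
```

Gripped (17.7 mm = sleeve). Cranking clockwise: first 120°, then check.

Emit:
step_arm([
  [[0,-0.15,-1,0,0,0],[0,-0.15,-2.05,0,0,0],[0,0.2,-3.05,0,0,0],[0,0.7,-3.95,0,0,0],[0.1,1.5,-4.6,0,0,0],[0.1,2.4,-5.1,0,0,0],[0.1,3.4,-5.35,0,0,0],[0.15,4.45,-5.3,0,0,0]],
])

```text
time_s: 16.1
eef_pos: [0.4396, 0.0251, 0.0478]
orientation: [0.552, 1.569, -1.053]
contact_force: [-3.4, -6.4, 10.6]
width: 0.199
```

Run:
```python
from h import *
im=r.read_camera("wrist");cv2.imwrite("pics/w12.png",im[:,:,::-1])
plan(vise(-172,0,82),-92)
```

```text
t 16.15 pos [0.4397 0.0263 0.0482] jaw -91.95 xax [ 9.e-04 -5.e-04 -1.e+00] J6 1.59 w 0.193 F [-4.  -3.   7.7]
 d cm [-0.09 -0.72  3.38]
 rot [ 0.03  0.05 -0.05]
 rot [-8.0000e-02  5.0000e-02  1.7995e+02]
```

View pics/w12.png

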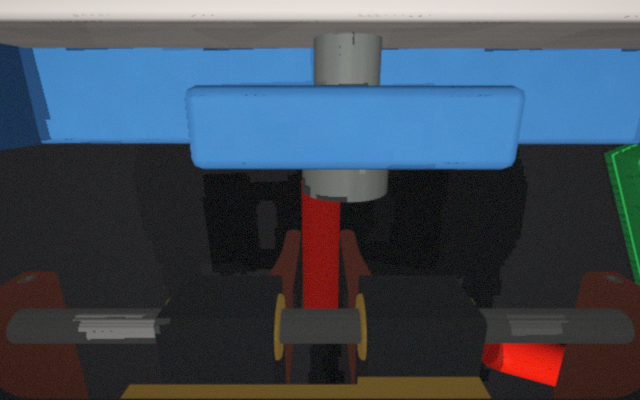

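Emit:
step_arm([
  [[0.05,1.85,0.9,0,0,0],[0.1,3.05,2.55,0,0,0],[0.1,3.25,4.65,0,0,0],[0.1,2.35,6.5,0,0,0],[0,0.65,7.7,0,0,0],[-0.05,-1.4,7.9,0,0,0],[-0.1,-3.25,7,0,0,0],[-0.15,-4.45,5.3,0,0,0]],
])

```text
time_s: 16.95
eef_pos: [0.4379, -0.0202, 0.102]
orientation: [0.856, 1.569, -0.749]
contact_force: [-2.7, 4.9, 2.2]
width: 0.196
```

Run:
```python
from h import *
im=r.read_camera("wrist");cv2.imwrite("pics/w13.png",im[:,:,::-1])
plan(vise(-172,0,82),-92)
```

```text
t 17.0 pos [ 0.4376 -0.0209  0.098 ] jaw -92.02 xax [-5.e-04 -6.e-04 -1.e+00] J6 1.48 w 0.195 F [ 2.7 -8.5  1.9]
 d cm [ 0.11  3.99 -1.6 ]
 rot [ 0.03 -0.03  0.02]
 rot [-5.0000e-02 -5.0000e-02 -1.7998e+02]
```

View pics/w13.png

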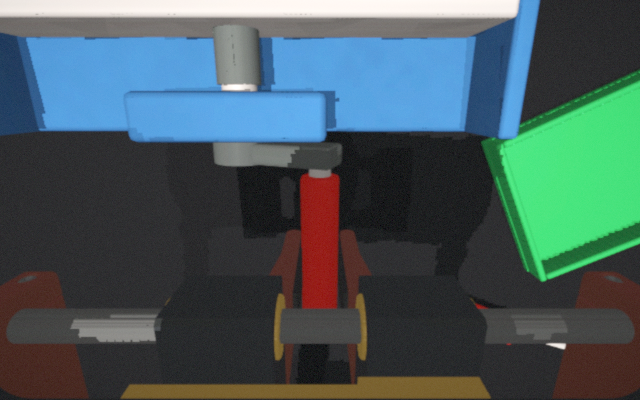

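Emit:
step_arm([
  [[0,-0.2,-2.05,0,0,0],[0.05,0.7,-3.95,0,0,0],[0.1,2.4,-5.15,0,0,0],[0.15,4.45,-5.3,0,0,0],[0.2,6.3,-4.45,0,0,0],[0.25,7.5,-2.75,0,0,0],[0.25,7.7,-0.65,0,0,0],[0.25,6.8,1.2,0,0,0]],
])

```text
time_s: 17.8
eef_pos: [0.4403, 0.0499, 0.1114]
orientation: [-2.162, 1.57, 2.518]
contact_force: [5.5, -4.3, -12.6]
width: 0.199
```

Emit:
step_arm([
  [[-0.05,-1.6,1.2,0,0,0],[-0.05,-1.6,1.2,0,0,0]],
])

```text
time_s: 18.0
eef_pos: [0.4397, 0.0327, 0.1242]
orientation: [-2.551, 1.57, 2.126]
contact_force: [-2.8, 0.7, 5.4]
width: 0.196
```

Run:
```python
from h import *
im=r.read_camera("scene");crop("pics/s14.png",im,220,150,420,300,4)
plan(vise(-172,0,82),-92)
```

```text
t 18.05 pos [0.4397 0.033  0.1242] jaw -92.01 xax [-4.e-04  1.e-03 -1.e+00] J6 1.6 w 0.2 F [-3.5  0.4  3.2]
 d cm [-0.1  -1.4  -4.22]
 rot [-0.06 -0.02  0.01]
 rot [-3.0000e-02  9.0000e-02 -1.7999e+02]
```

View pics/s14.png

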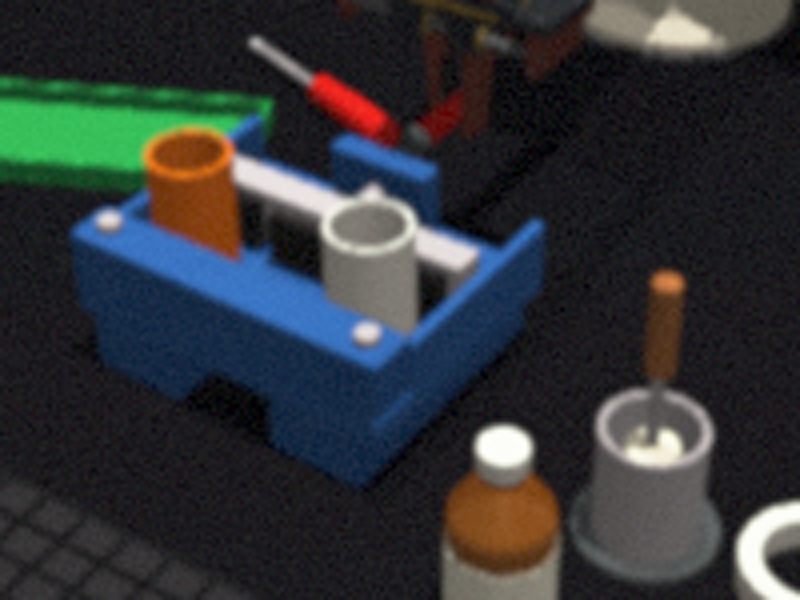

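Both cups now against the fixed jaw; handle at ~700° (≈36.6 mm). Release and rise.

Emit:
step_arm([
  [[0,0,0,0,0,0],[0,0,0,0,0,0],[0,0,0,0,0,0],[0,0,2,0,0,0],[0,0,6,0,0,0],[0,0,10,0,0,0],[0,0,13,0,0,0],[0,0,13,0,0,0]],
], jaw=0)

```text
time_s: 18.85
eef_pos: [0.4413, 0.0324, 0.2592]
orientation: [1.612, 1.562, 0.007]
contact_force: [0.3, -0.4, 0.3]
width: 0.886
```

Run:
```python
from h import *
im=r.read_camera("wrist");cv2.imwrite("pics/w15.png",im[:,:,::-1])
p=r.camera_params("wrist")
for t in(34,36.5): print([np.round(proj(p,vise(-45+t,y,105))) for y in(-106,0,106)])
print([np.round(proj(p,vise(45,y,105))) for y in(-106,0,106)])
plan([.638,.2875,.30],-2)
```

```text
[array([472.,  -8.]), array([336.,  -8.]), array([201.,  -8.])]
[array([473., -12.]), array([336., -12.]), array([200., -12.])]
[array([482., -94.]), array([338., -95.]), array([193., -95.])]
t 18.9 pos [0.4407 0.0324 0.2563] jaw -91.98 xax [ 0.0046  0.     -1.    ] J6 1.6 w 0.93 F [0.6 0.7 0.3]
 d cm [19.73 25.51  4.37]
 rot [-0.21  0.21 89.98]
 rot [  0.21   0.21 -90.02]
```

View pics/w15.png

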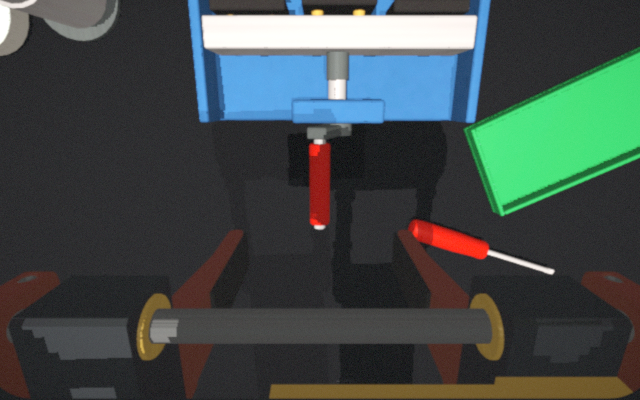

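Jaw bar is parallel and near the fixed jaw. Going for the brush, keeping this wrist angle.

Emit:
step_arm([
  [[2.5,3.2,4,0,0,0],[5,6.4,4,0,0,0],[8,10.4,4,0,0,0],[11,14.2,4,0,0,0],[14,18.1,4,0,0,0],[17,22,4,0,0,0],[17.7,25.5,4,0,0,0],[17.7,25.5,4,0,0,0]],
])

```text
time_s: 19.7
eef_pos: [0.6167, 0.2915, 0.2882]
orientation: [-1.344, 1.563, -2.945]
contact_force: [0.3, 0.4, -0.0]
width: 1.003
```

Emit:
step_arm([
  [[0,0,0,0,0,0],[0,0,0,0,0,0]],
])

```text
time_s: 19.9
eef_pos: [0.6166, 0.2864, 0.2934]
orientation: [-0.824, 1.57, -2.43]
contact_force: [0.2, 0.7, 0.4]
width: 1.001
```

Run:
```python
from h import *
im=r.read_camera("wrist");cv2.imwrite("pics/w16.png",im[:,:,::-1])
plan([.638,.2875,.161],-92)
p=r.camera_params("wrist")
print(proj(p,[.638,.2875,.193]),proj(p,[.638,.2875,.085]))
```

```text
t 19.95 pos [0.6166 0.2861 0.2942] jaw -92.06 xax [ 1.e-04 -3.e-04 -1.e+00] J6 1.99 w 1.0 F [-0.9  0.6  0.9]
 d cm [  2.14   0.14 -13.32]
 rot [0.02 0.   0.06]
 rot [ 1.0000e-02 -3.0000e-02 -1.7994e+02]
[315.80550115 178.47363613] [317.10261464 155.22577945]
```

View pics/w16.png

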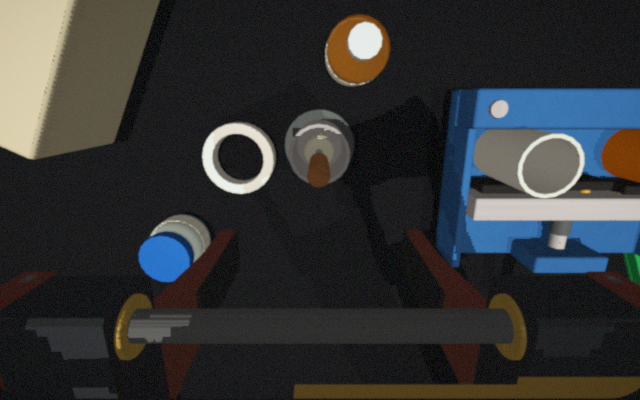

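Brush top at (318,175), matching prediction. Descend and grip.

Emit:
step_arm([
  [[2.2,0.05,0,0,0,0],[2.2,0.05,-3,0,0,0],[2.2,0.05,-6.5,0,0,0],[2.2,0.05,-10,0,0,0],[2.2,0.05,-12.5,0,0,0],[2.2,0.05,-13.3,0,0,0],[2.2,0.05,-13.3,0,0,0],[2.2,0.05,-13.3,0,0,0]],
])

```text
time_s: 20.75
eef_pos: [0.6394, 0.2874, 0.1637]
orientation: [1.968, 1.568, 0.362]
contact_force: [0.3, -0.8, 0.4]
width: 1.0
```

Emit:
step_arm([
  [[0,0,0,0,0,0],[0,0,0,0,0,0],[0,0,0,0,0,0],[0,0,0,0,0,0],[0,0,0,0,0,0],[0,0,0,0,0,0],[0,0,0,0,0,0],[0,0,0,0,0,0]],
], jaw=1, grip_force=30)

```text
time_s: 21.55
eef_pos: [0.6388, 0.2877, 0.161]
orientation: [-1.304, 1.571, -2.909]
contact_force: [0.3, 0.2, 0.1]
width: 0.311
```

Emit:
step_arm([
  [[0,0,0,0,0,0],[0,0,0,0,0,0],[0,0,0,0,0,0],[0,0,0,0,0,0]],
])

```text
time_s: 21.95
eef_pos: [0.6388, 0.2877, 0.161]
orientation: [-1.246, 1.571, -2.852]
contact_force: [0.3, -0.5, -0.5]
width: 0.202
```

Run:
```python
from h import *
plan([.639,.2868,.161],-92)
im=r.read_camera("wrist");cv2.imwrite("pics/w17.png",im[:,:,::-1])
im=r.read_camera("scene");crop("pics/s17.png",im,220,150,420,300,4)
im=r.read_camera("top");crop("pics/t17.png",im,210,130,410,280,4)
```

```text
t 21.95 pos [0.6388 0.2877 0.161 ] jaw -91.99 xax [-2.e-04 -0.e+00 -1.e+00] J6 1.98 w 0.202 F [ 0.3 -0.5 -0.5]
 d cm [ 0.02 -0.09 -0.  ]
 rot [ 0.   -0.01 -0.01]
 rot [1.0000e-02 0.0000e+00 1.7999e+02]
```

View pics/w17.png

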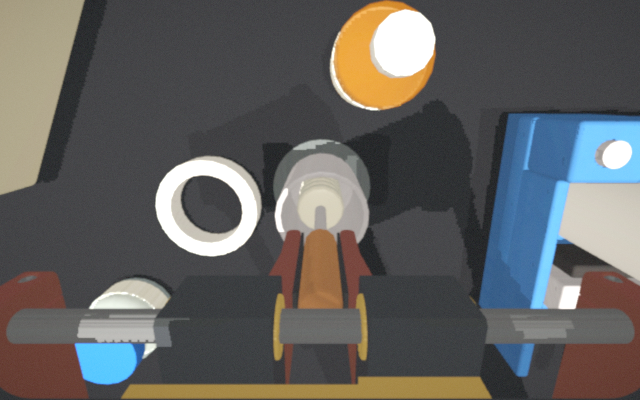

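View pics/t17.png

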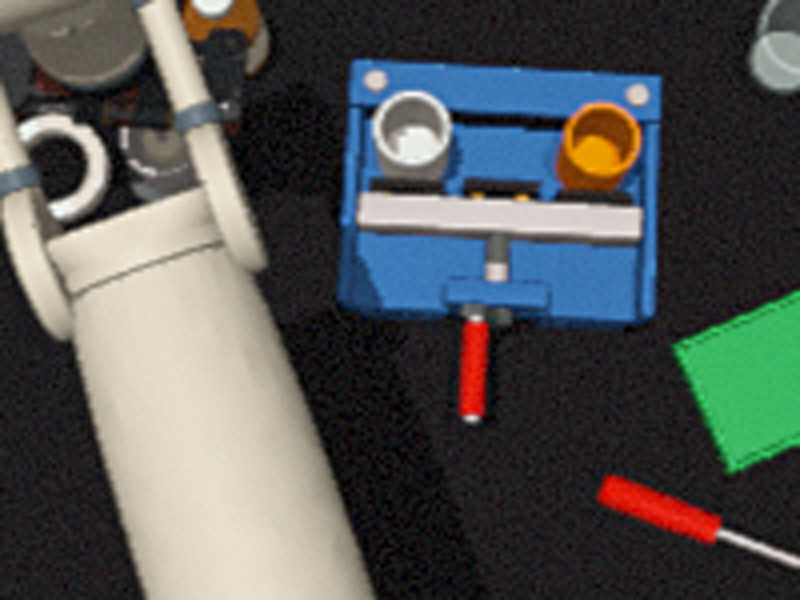

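View pics/s17.png

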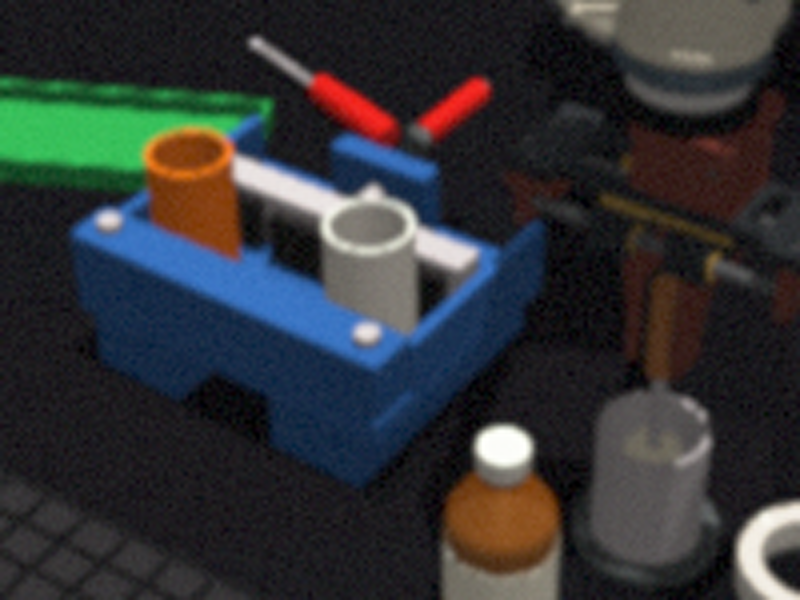

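Brush gripped; top view shows both cups clamped upright, rims at crop (412,135) and (601,147). Measuring rim centres at z=.15.

Run:
```python
from h import *
p=r.camera_params("top")
im=r.read_camera("top");H=hsv(im)
T=lambda x,y:(210+(x+.5)/4-.5,130+(y+.5)/4-.5)
for c in ((412,131),(601,143)):
    for dx in(-39,0,39): print(np.round(onz(p,*T(c[0]+dx,c[1]),.15),4))
print(vise(16,75,0),vise(16,-75,0))
```

```text
[0.6285 0.1148 0.15  ]
[0.6291 0.0849 0.15  ]
[0.6297 0.0549 0.15  ]
[ 0.6218 -0.0306  0.15  ]
[ 0.6224 -0.0606  0.15  ]
[ 0.6229 -0.0907  0.15  ]
[0.62927263 0.08727965 0.        ] [ 0.62390689 -0.06262435  0.        ]
```

Emit:
step_arm([
  [[0,0,4,0,0,0],[0,0,8.5,0,0,0],[0,0,13,0,0,0],[0,0,17.5,0,0,0],[0,-4,18,0,0,0],[-0.5,-8.5,18,0,0,0],[-0.8,-13,18,0,0,0],[-1,-17,18,0,0,0]],
])

```text
time_s: 22.95
eef_pos: [0.6285, 0.1159, 0.3413]
orientation: [1.045, 1.57, -0.561]
contact_force: [-0.3, -0.8, -0.4]
width: 0.205
```

Emit:
step_arm([
  [[0,-3.2,0,0,0,0],[0,-3.2,0,0,0,0],[0,-3.2,0,0,0,0],[0,-3.2,0,0,0,0]],
])

```text
time_s: 23.35
eef_pos: [0.6289, 0.0867, 0.341]
orientation: [-2.761, 1.57, 1.918]
contact_force: [0.0, 0.6, -0.6]
width: 0.198
```

Run:
```python
from h import *
plan([.629,.0862,.219],-92)
im=r.read_camera("wrist");cv2.imwrite("pics/w18.png",im[:,:,::-1])
im=r.read_camera("scene");crop("pics/s18.png",im,220,100,420,250,4)
plan([.629,.0862,.219],-92)
```

```text
t 23.35 pos [0.6289 0.0867 0.341 ] jaw -91.93 xax [-2.e-04  5.e-04 -1.e+00] J6 1.69 w 0.198 F [ 0.   0.6 -0.6]
 d cm [ 1.00e-02 -5.00e-02 -1.22e+01]
 rot [-0.03 -0.01 -0.07]
 rot [ 2.0000e-02 -4.0000e-02  1.7993e+02]
t 23.45 pos [0.6288 0.0871 0.3409] jaw -91.88 xax [-3.e-04  3.e-04 -1.e+00] J6 1.69 w 0.202 F [-0.   0.7 -0.4]
 d cm [  0.02  -0.09 -12.19]
 rot [-0.02 -0.02 -0.12]
 rot [ 3.0000e-02 -3.0000e-02  1.7988e+02]
```

View pics/w18.png

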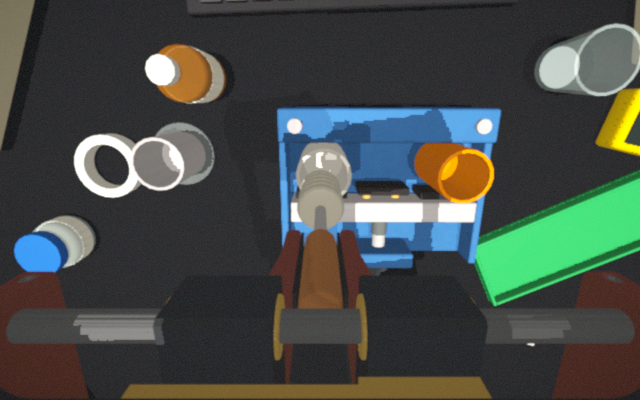

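View pics/s18.png

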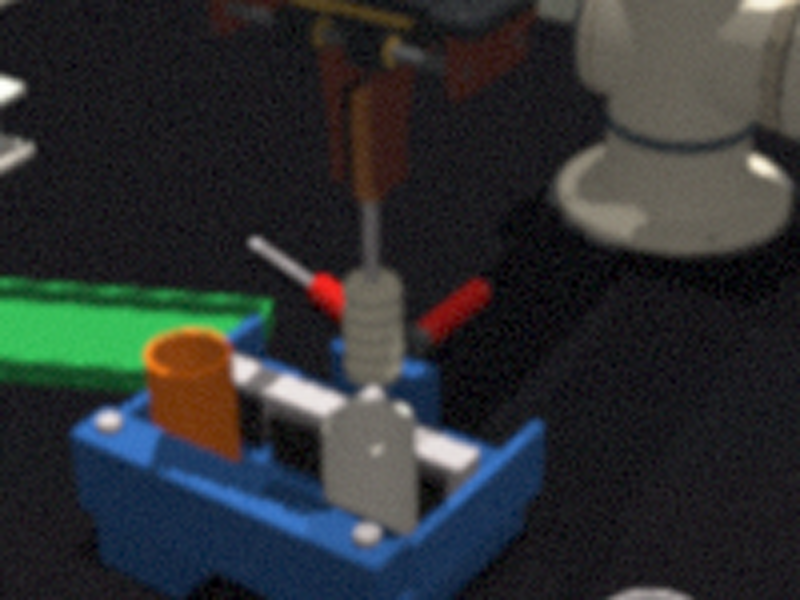

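Brush hangs straight over the white cup. Lower to the floor.

Emit:
step_arm([
  [[0,-0.1,-2.5,0,0,0],[0,-0.1,-5,0,0,0],[0,-0.1,-7.5,0,0,0],[0,-0.1,-10,0,0,0],[0,-0.1,-11.6,0,0,0],[0,-0.1,-12.2,0,0,0],[0,-0.1,-12.4,0,0,0],[0,-0.1,-12.4,0,0,0]],
])

```text
time_s: 24.25
eef_pos: [0.6288, 0.0858, 0.2186]
orientation: [1.799, 1.569, 0.195]
contact_force: [-1.9, 0.7, 4.2]
width: 0.199
```

Emit:
step_arm([
  [[0,0,0,0,0,0],[0,0,0,0,0,0]],
])

```text
time_s: 24.45
eef_pos: [0.6289, 0.0857, 0.2186]
orientation: [2.141, 1.569, 0.537]
contact_force: [-2.1, 0.5, 5.7]
width: 0.201
```

Floor contact at TCP z .2186 (expected .219) with 5.7 N. Draw up 7.2 cm (lower end ~1.3 cm below rim) and down again.

Emit:
step_arm([
  [[0,0,2.5,0,0,0],[0,0,5,0,0,0],[0,0,6.6,0,0,0],[0,0,7.2,0,0,0],[0,0,7.2,0,0,0],[0,0,7.2,0,0,0]],
])

```text
time_s: 25.05
eef_pos: [0.6288, 0.0849, 0.2876]
orientation: [-1.473, 1.569, -3.078]
contact_force: [0.2, 1.0, -0.3]
width: 0.202
```

Emit:
step_arm([
  [[0,0,-2.5,0,0,0],[0,0,-5,0,0,0],[0,0,-6.6,0,0,0],[0,0,-7.2,0,0,0],[0,0,-7.3,0,0,0],[0,0,-7.3,0,0,0],[0,0,-7.3,0,0,0]],
])

```text
time_s: 25.75
eef_pos: [0.6282, 0.0847, 0.2169]
orientation: [-1.111, 1.57, -2.716]
contact_force: [-2.6, -0.8, 8.2]
width: 0.199
```

Run:
```python
from h import *
plan([.623,-.0615,.34],-92)
im=r.read_camera("scene");crop("pics/s19.png",im,220,100,420,250,4)
```

```text
t 25.75 pos [0.6282 0.0847 0.2169] jaw -91.99 xax [-4.e-04 -2.e-04 -1.e+00] J6 1.69 w 0.199 F [-2.6 -0.8  8.2]
 d cm [ -0.52 -14.62  12.31]
 rot [ 0.01 -0.03 -0.01]
 rot [4.0000e-02 2.0000e-02 1.7999e+02]
```

View pics/s19.png

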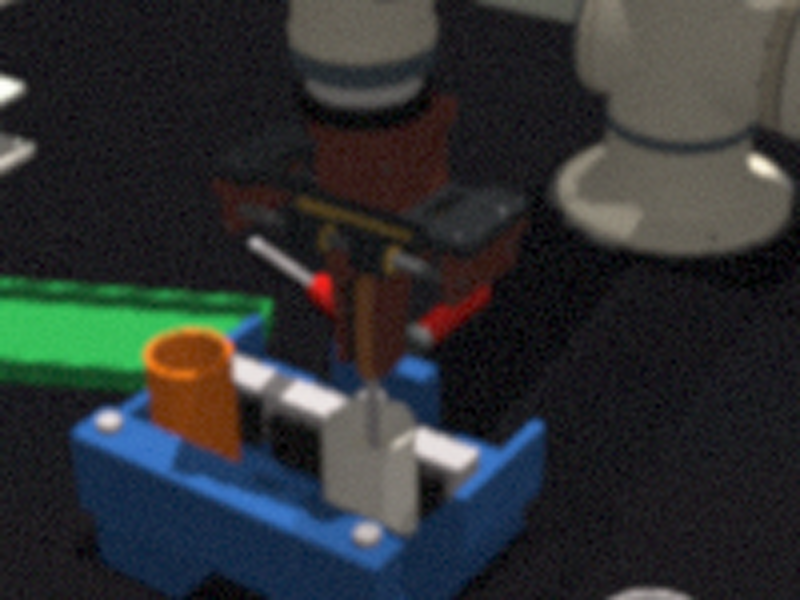

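White done; second push 8 N on the floor. Now orange.

Emit:
step_arm([
  [[0,0,4,0,0,0],[0,0,8,0,0,0],[0,0,12,0,0,0],[0,-3,12.5,0,0,0],[-0.2,-7,12.5,0,0,0],[-0.4,-11,12.5,0,0,0],[-0.5,-14.6,12.5,0,0,0],[-0.5,-14.6,12.5,0,0,0]],
])

```text
time_s: 26.6
eef_pos: [0.6234, -0.0656, 0.3392]
orientation: [-1.186, 1.568, -2.797]
contact_force: [-0.5, 0.1, -1.1]
width: 0.198
```

Emit:
step_arm([
  [[0,0,0,0,0,0],[0,0,0,0,0,0]],
])

```text
time_s: 26.8
eef_pos: [0.6239, -0.0604, 0.3404]
orientation: [-2.052, 1.569, 2.627]
contact_force: [-0.2, 0.2, -0.1]
width: 0.2
```

Run:
```python
from h import *
im=r.read_camera("scene");crop("pics/s20.png",im,220,100,420,250,4)
plan([.623,-.0618,.219],-92)
```

```text
t 26.85 pos [ 0.6239 -0.0601  0.3406] jaw -91.9 xax [-7.e-04  5.e-04 -1.e+00] J6 1.45 w 0.196 F [ 0.5  0.6 -0.4]
 d cm [ -0.09  -0.17 -12.16]
 rot [-0.03 -0.04 -0.1 ]
 rot [ 6.000e-02 -4.000e-02  1.799e+02]
```

View pics/s20.png

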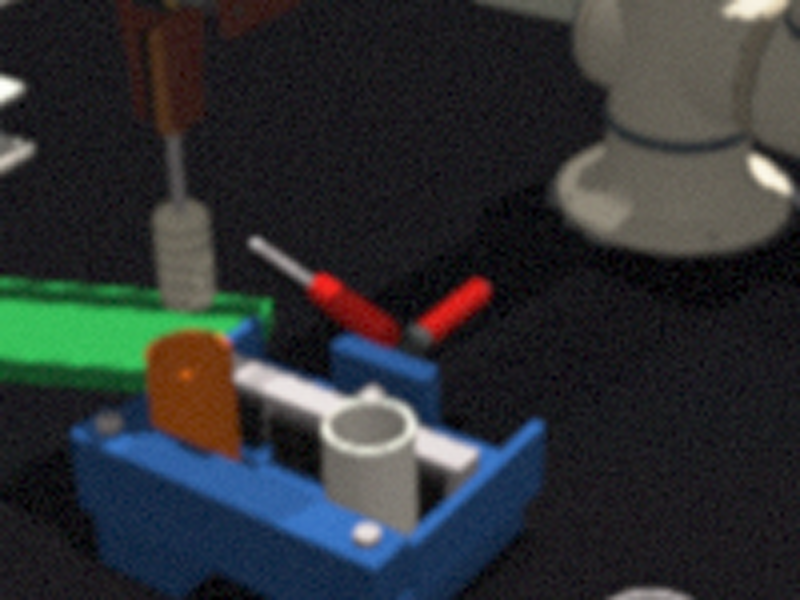

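Aligned over the orange cup.

Emit:
step_arm([
  [[0,-0.2,-2.5,0,0,0],[0,-0.2,-5,0,0,0],[0,-0.2,-7.5,0,0,0],[0,-0.2,-10,0,0,0],[0,-0.2,-11.6,0,0,0],[0,-0.2,-12.2,0,0,0],[0,-0.2,-12.45,0,0,0],[0,-0.2,-12.45,0,0,0]],
])

```text
time_s: 27.65
eef_pos: [0.6241, -0.0626, 0.2174]
orientation: [1.51, 1.57, -0.094]
contact_force: [-0.2, 0.3, -0.3]
width: 0.2
```

Emit:
step_arm([
  [[0,0,0,0,0,0],[0,0,0,0,0,0]],
])

```text
time_s: 27.85
eef_pos: [0.6241, -0.0633, 0.2173]
orientation: [1.396, 1.57, -0.209]
contact_force: [-0.0, -0.5, -1.6]
width: 0.2
```

No floor contact yet (brush slid slightly in the grip before). Go lower in small steps.

Emit:
step_arm([
  [[0,0,-0.15,0,0,0],[0,0,-0.25,0,0,0],[0,0,-0.25,0,0,0]],
])

```text
time_s: 28.15
eef_pos: [0.6242, -0.0633, 0.2169]
orientation: [1.506, 1.567, -0.1]
contact_force: [-1.0, 0.6, 8.7]
width: 0.201
```

Emit:
step_arm([
  [[0,0,-0.15,0,0,0],[0,0,-0.2,0,0,0],[0,0,-0.2,0,0,0]],
])

```text
time_s: 28.45
eef_pos: [0.6243, -0.0633, 0.2169]
orientation: [1.486, 1.565, -0.119]
contact_force: [-2.8, 0.7, 14.2]
width: 0.205
```

Firm contact at .2169 (14 N). Up and down again.

Emit:
step_arm([
  [[0,0,2.5,0,0,0],[0,0,5,0,0,0],[0,0,6.8,0,0,0],[0,0,7.4,0,0,0],[0,0,7.4,0,0,0],[0,0,7.4,0,0,0]],
])

```text
time_s: 29.05
eef_pos: [0.6237, -0.0633, 0.2848]
orientation: [-1.695, 1.569, 2.982]
contact_force: [0.0, -0.1, -1.2]
width: 0.201
```

Emit:
step_arm([
  [[0,0,-2.5,0,0,0],[0,0,-5,0,0,0],[0,0,-6.6,0,0,0],[0,0,-7.2,0,0,0],[0,0,-7.4,0,0,0],[0,0,-7.4,0,0,0],[0,0,-7.4,0,0,0]],
])

```text
time_s: 29.75
eef_pos: [0.6234, -0.0632, 0.2147]
orientation: [1.475, 1.569, -0.13]
contact_force: [-3.4, 0.5, 14.5]
width: 0.2
```

Run:
```python
from h import *
plan([.6388,.2877,.345],-92)
im=r.read_camera("scene");crop("pics/s21.png",im,220,100,420,250,4)
```

```text
t 29.75 pos [ 0.6234 -0.0632  0.2147] jaw -91.99 xax [ 1.7e-03 -2.0e-04 -1.0e+00] J6 1.45 w 0.2 F [-3.4  0.5 14.5]
 d cm [ 1.54 35.09 13.03]
 rot [ 0.01  0.1  -0.01]
 rot [-1.6000e-01  2.0000e-02  1.7999e+02]
```

View pics/s21.png

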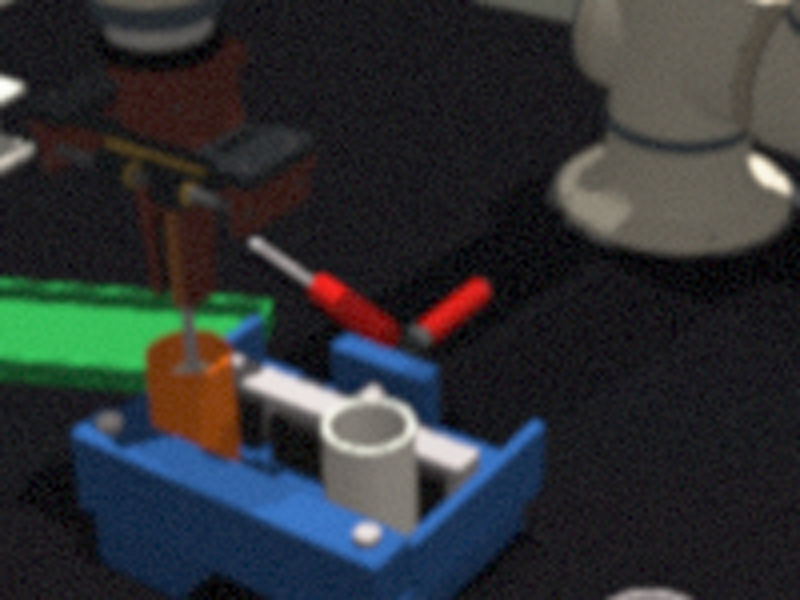

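Orange done. Return the brush to its holder.

Emit:
step_arm([
  [[0,0,4.5,0,0,0],[0,0,9,0,0,0],[0,0,12.5,0,0,0],[0,4,13,0,0,0],[0,8.8,13,0,0,0],[0.3,13.6,13,0,0,0],[0.7,18.4,13,0,0,0],[1,23.2,13,0,0,0]],
])

```text
time_s: 30.6
eef_pos: [0.6336, 0.1705, 0.3402]
orientation: [-1.307, 1.568, -2.913]
contact_force: [0.1, 0.5, -1.0]
width: 0.204
```

Emit:
step_arm([
  [[0.3,4.5,0,0,0,0],[0.5,9,0,0,0,0],[0.5,11.8,0,0,0,0],[0.5,11.8,0,0,0,0],[0.5,11.8,0,0,0,0],[0.5,11.8,0,0,0,0]],
])

```text
time_s: 31.2
eef_pos: [0.6391, 0.2855, 0.3414]
orientation: [-0.853, 1.569, -2.459]
contact_force: [-0.5, 0.1, -0.3]
width: 0.204
```

Run:
```python
from h import *
im=r.read_camera("wrist");cv2.imwrite("pics/w22.png",im[:,:,::-1])
im=r.read_camera("scene");crop("pics/s22.png",im,300,100,500,300,3)
plan([.6385,.2875,.1575],-92)
```

```text
t 31.3 pos [0.6391 0.2852 0.3422] jaw -92.1 xax [ 1.e-04 -2.e-04 -1.e+00] J6 1.98 w 0.201 F [ 0.3  0.3 -0.9]
 d cm [ -0.06   0.23 -18.47]
 rot [0.01 0.   0.1 ]
 rot [ 1.000e-02 -2.000e-02 -1.799e+02]
```

View pics/w22.png

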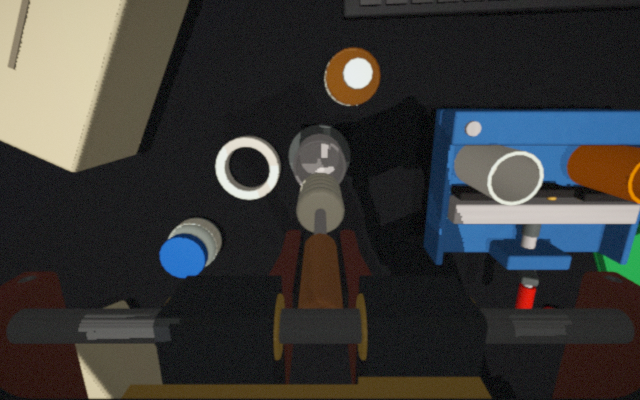

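View pics/s22.png

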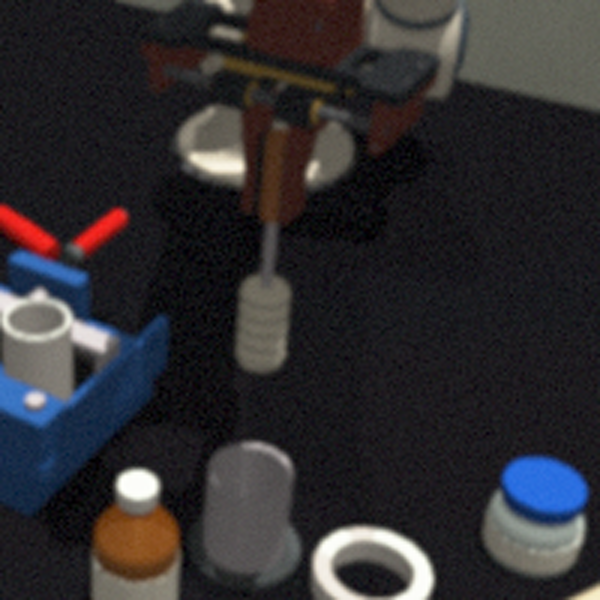

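Emit:
step_arm([
  [[0,0.2,-3,0,0,0],[0,0.2,-6,0,0,0],[0,0.2,-9,0,0,0],[0,0.2,-12,0,0,0],[0,0.2,-15,0,0,0],[0,0.2,-17.3,0,0,0],[0,0.2,-18.2,0,0,0],[0,0.2,-18.4,0,0,0]],
])

```text
time_s: 32.1
eef_pos: [0.6388, 0.2877, 0.1578]
orientation: [-1.094, 1.57, -2.701]
contact_force: [-0.6, -0.3, -1.1]
width: 0.199
```

Emit:
step_arm([
  [[0,0,0,0,0,0],[0,0,0,0,0,0]],
])

```text
time_s: 32.3
eef_pos: [0.6395, 0.2887, 0.1602]
orientation: [1.982, 1.568, 0.376]
contact_force: [0.1, -0.1, -0.5]
width: 0.197
```

Emit:
step_arm([
  [[0,0,-0.2,0,0,0],[0,0,-0.2,0,0,0],[0,0,-0.2,0,0,0]],
])

```text
time_s: 32.6
eef_pos: [0.639, 0.2888, 0.1565]
orientation: [1.99, 1.57, 0.385]
contact_force: [-0.2, -0.0, -0.2]
width: 0.199
```

Emit:
step_arm([
  [[0,0,-0.15,0,0,0],[0,0,-0.15,0,0,0]],
])

```text
time_s: 32.8
eef_pos: [0.639, 0.2888, 0.1565]
orientation: [1.953, 1.569, 0.348]
contact_force: [-1.4, -0.5, 5.1]
width: 0.201
```

Floor contact (5 N). Release and rise.

Emit:
step_arm([
  [[0,0,0.1,0,0,0],[0,0,0.1,0,0,0],[0,0,0.1,0,0,0],[0,0,0.1,0,0,0],[0,0,0.1,0,0,0],[0,0,3,0,0,0],[0,0,7,0,0,0],[0,0,10,0,0,0]],
], jaw=0)

```text
time_s: 33.6
eef_pos: [0.6388, 0.2887, 0.2568]
orientation: [1.986, 1.57, 0.38]
contact_force: [-0.4, 0.2, 0.4]
width: 0.886
```

Emit:
step_arm([
  [[0,0,3,0,0,0],[0,0,3,0,0,0],[0,0,3,0,0,0]],
])

```text
time_s: 33.9
eef_pos: [0.6391, 0.2888, 0.2851]
orientation: [1.995, 1.569, 0.389]
contact_force: [0.8, -0.6, -0.3]
width: 0.997
```

Run:
```python
from h import *
im=r.read_camera("wrist");cv2.imwrite("pics/w23.png",im[:,:,::-1])
im=r.read_camera("scene");crop("pics/s23.png",im,180,100,500,300,2.5)
plan(vise(-172,14,260),-92)
```

```text
t 34.0 pos [0.6386 0.2886 0.2823] jaw -92.0 xax [-0.0029 -0.0011 -1.    ] J6 1.98 w 1.003 F [-0.3  0.1  0.1]
 d cm [-19.94 -25.56  -2.23]
 rot [ 0.07 -0.17 -0.  ]
 rot [2.6e-01 1.0e-01 1.8e+02]
```

View pics/w23.png

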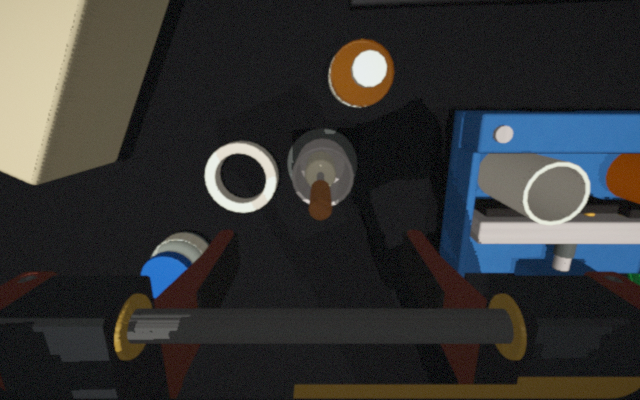

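View pics/s23.png

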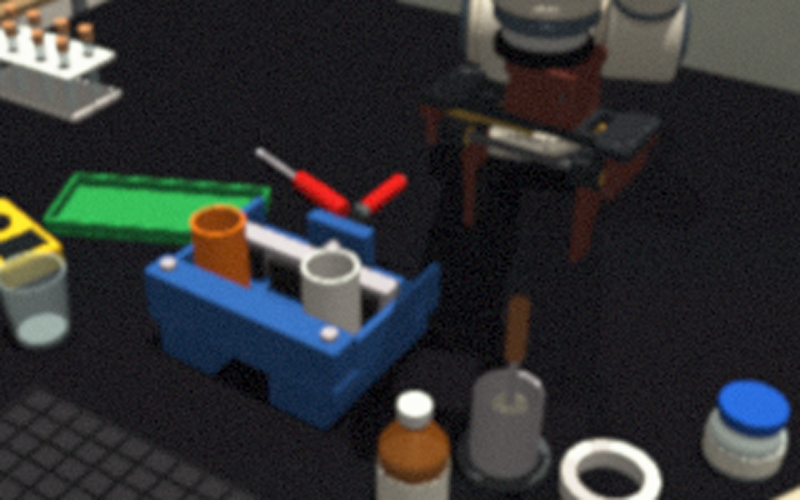

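Brush stands upright in the pot. Back to the crank.

Emit:
step_arm([
  [[-2.5,-3.2,0,0,0,0],[-5.5,-7,0,0,0,0],[-8.5,-10.9,0,0,0,0],[-11.5,-14.7,-1,0,0,0],[-14.5,-18.6,-2,0,0,0],[-17.5,-22.4,-3,0,0,0],[-19.9,-25.6,-4,0,0,0],[-19.9,-25.6,-4,0,0,0]],
])

```text
time_s: 34.8
eef_pos: [0.4367, 0.03, 0.2412]
orientation: [-1.327, 1.565, -2.937]
contact_force: [0.0, 0.7, -0.7]
width: 1.0
```

Emit:
step_arm([
  [[0,0,0,0,0,0],[0,0,0,0,0,0]],
])

```text
time_s: 35.0
eef_pos: [0.4402, 0.0333, 0.2442]
orientation: [-2.122, 1.57, 2.556]
contact_force: [0.0, 0.2, -0.2]
width: 1.0
```

Run:
```python
from h import *
im=r.read_camera("wrist");cv2.imwrite("pics/w24.png",im[:,:,::-1])
plan([.4395,.033,.1242],-92)
p=r.camera_params("wrist")
m=cv2.inRange(hsv(im),(0,150,60),(5,255,255));cs,_=cv2.findContours(m,0,1)
for c in cs:
    if cv2.contourArea(c)>200: print(cv2.boundingRect(c))
print(proj(p,[.4395,.033,.121]))
```

```text
t 35.05 pos [0.4404 0.0335 0.2444] jaw -91.93 xax [-4.e-04  4.e-04 -1.e+00] J6 1.6 w 1.001 F [-0.3  0.2  1. ]
 d cm [ -0.09  -0.05 -12.02]
 rot [-0.02 -0.02 -0.07]
 rot [ 4.0000e-02 -3.0000e-02  1.7993e+02]
(412, 221, 85, 42)
(309, 142, 23, 87)
[319.56390691 198.22801653]
```

View pics/w24.png

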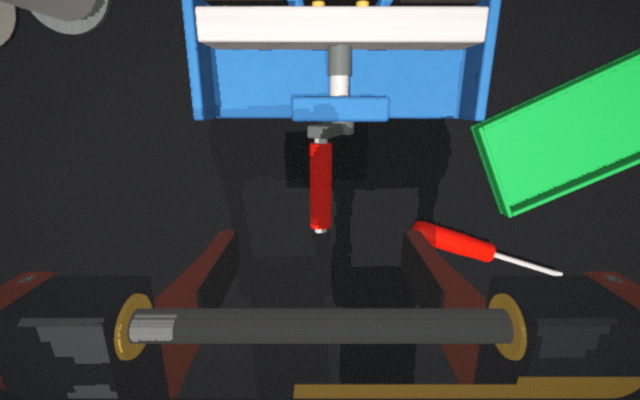

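Emit:
step_arm([
  [[-0.1,-0.05,-1,0,0,0],[-0.1,-0.05,-3,0,0,0],[-0.1,-0.05,-6,0,0,0],[-0.1,-0.05,-9,0,0,0],[-0.1,-0.05,-11,0,0,0],[-0.1,-0.05,-12,0,0,0],[-0.1,-0.05,-12,0,0,0],[-0.1,-0.05,-12,0,0,0]],
], jaw=0.55)

```text
time_s: 35.85
eef_pos: [0.4393, 0.0324, 0.1254]
orientation: [1.627, 1.57, 0.022]
contact_force: [0.4, -0.0, 0.8]
width: 0.448
```

Emit:
step_arm([
  [[0,0,0,0,0,0],[0,0,0,0,0,0],[0,0,0,0,0,0],[0,0,0,0,0,0],[0,0,0,0,0,0]],
], jaw=1, grip_force=25)

```text
time_s: 36.35
eef_pos: [0.4392, 0.0326, 0.1254]
orientation: [2.211, 1.569, 0.606]
contact_force: [0.1, 2.8, 3.3]
width: 0.198
```

Run:
```python
from h import *
plan([.4395,.033,.1242],-92)
# unwinding table, from th=700 down (deltas vs start), y world, z, x
b=np.radians(700)
for k in range(0,660,30):
    a=np.radians(700-k);y=-40*(np.sin(a)-np.sin(b));z=40*(np.cos(a)-np.cos(b))
    print(k,round(.0036*y,2),round(.0999*y,2),round(z/10,2),end=" | ")
```

```text
t 36.35 pos [0.4392 0.0326 0.1254] jaw -91.97 xax [ 0.0014  0.001  -1.    ] J6 1.6 w 0.198 F [0.1 2.8 3.3]
 d cm [ 0.03  0.04 -0.12]
 rot [-0.06  0.08 -0.03]
 rot [-1.3000e-01 -9.0000e-02  1.7997e+02]
0 -0.0 -0.0 0.0 | 30 0.06 1.69 -1.19 | 60 0.09 2.57 -3.06 | 90 0.09 2.39 -5.13 | 120 0.04 1.2 -6.82 | 150 -0.02 -0.67 -7.7 | 180 -0.1 -2.73 -7.52 | 210 -0.16 -4.43 -6.33 | 240 -0.19 -5.3 -4.45 | 270 -0.18 -5.12 -2.39 | 300 -0.14 -3.94 -0.69 | 330 -0.07 -2.06 0.18 | 360 -0.0 -0.0 0.0 | 390 0.06 1.69 -1.19 | 420 0.09 2.57 -3.06 | 450 0.09 2.39 -5.13 | 480 0.04 1.2 -6.82 | 510 -0.02 -0.67 -7.7 | 540 -0.1 -2.73 -7.52 | 570 -0.16 -4.43 -6.33 | 600 -0.19 -5.3 -4.45 | 630 -0.18 -5.12 -2.39 |
```

Emit:
step_arm([
  [[0.05,1.7,-1.2,0,0,0],[0.1,2.55,-3.05,0,0,0],[0.1,2.4,-5.15,0,0,0],[0.05,1.2,-6.8,0,0,0],[0,-0.65,-7.7,0,0,0],[-0.1,-2.75,-7.5,0,0,0],[-0.15,-4.45,-6.35,0,0,0],[-0.2,-5.3,-4.45,0,0,0]],
])

```text
time_s: 37.15
eef_pos: [0.4371, -0.0217, 0.0791]
orientation: [1.676, 1.57, 0.07]
contact_force: [8.8, 5.8, -5.1]
width: 0.196
```

Emit:
step_arm([
  [[0,0.2,2.05,0,0,0],[0.05,1.35,3.75,0,0,0],[0.1,3.25,4.65,0,0,0],[0.2,5.3,4.45,0,0,0],[0.25,7,3.25,0,0,0],[0.3,7.85,1.4,0,0,0],[0.3,7.7,-0.7,0,0,0],[0.2,6.5,-2.35,0,0,0]],
])

```text
time_s: 37.95
eef_pos: [0.4398, 0.0433, 0.0571]
orientation: [0.733, 1.566, -0.872]
contact_force: [-0.3, -8.5, 16.8]
width: 0.198
```

Emit:
step_arm([
  [[-0.05,-1.85,-0.9,0,0,0],[-0.15,-3.95,-0.7,0,0,0],[-0.2,-5.65,0.5,0,0,0],[-0.25,-6.5,2.35,0,0,0],[-0.25,-6.5,2.35,0,0,0]],
])

```text
time_s: 38.45
eef_pos: [0.4372, -0.0221, 0.0821]
orientation: [1.192, 1.568, -0.415]
contact_force: [1.2, -1.6, 2.6]
width: 0.199
```

Run:
```python
from h import *
im=r.read_camera("scene");crop("pics/s25.png",im,180,100,500,300,2.5)
plan(vise(-172,0,82),-92)
```

```text
t 38.5 pos [ 0.4371 -0.0219  0.0812] jaw -92.07 xax [ 0.0026 -0.0018 -1.    ] J6 1.48 w 0.198 F [ 1.3 -2.8  2.2]
 d cm [0.16 4.09 0.08]
 rot [0.1  0.15 0.07]
 rot [ 2.3000e-01 -1.6000e-01 -1.7993e+02]
```

View pics/s25.png

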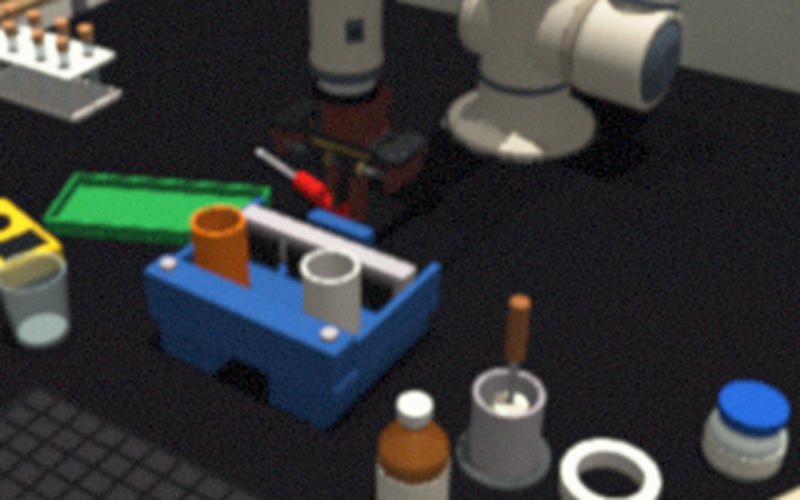

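Vise wound open with cups standing. Release the handle and rise.

Emit:
step_arm([
  [[0,0,0,0,0,0],[0,0,0,0,0,0],[0,0,0,0,0,0],[0,0,3,0,0,0],[0,0,7.5,0,0,0],[0,0,12,0,0,0],[0,0,16.5,0,0,0],[0,0,16.5,0,0,0]],
], jaw=0.5)

```text
time_s: 39.3
eef_pos: [0.438, -0.0207, 0.2519]
orientation: [1.489, 1.56, -0.116]
contact_force: [0.0, 0.4, -0.3]
width: 0.498
```

Run:
```python
from h import *
im=r.read_camera("top");crop("pics/t26.png",im,210,130,410,280,4);crop("pics/t26b.png",im,350,150,550,300,4)
plan(vise(16,-75,220),-2)
p=r.camera_params("top")
H=hsv(im);m=cv2.inRange(H,(50,120,50),(75,255,255));c=max(cv2.findContours(m,0,1)[0],key=cv2.contourArea);print(cv2.minAreaRect(c),cv2.boxPoints(cv2.minAreaRect(c)).tolist())
```

```text
t 39.35 pos [ 0.4374 -0.0206  0.2484] jaw -91.96 xax [ 5.8e-03 -7.0e-04 -1.0e+00] J6 1.48 w 0.498 F [ 0.  -0.4 -1.1]
 d cm [18.65 -4.2  -2.84]
 rot [-0.23  0.29 89.96]
 rot [  0.29   0.23 -90.04]
((422.3067932128906, 215.605712890625), (36.04484176635742, 78.78828430175781), 66.50143432617188) [[378.99359130859375, 214.78536987304688], [451.24798583984375, 183.37042236328125], [465.6199951171875, 216.42605590820312], [393.3656005859375, 247.84100341796875]]
```

View pics/t26.png

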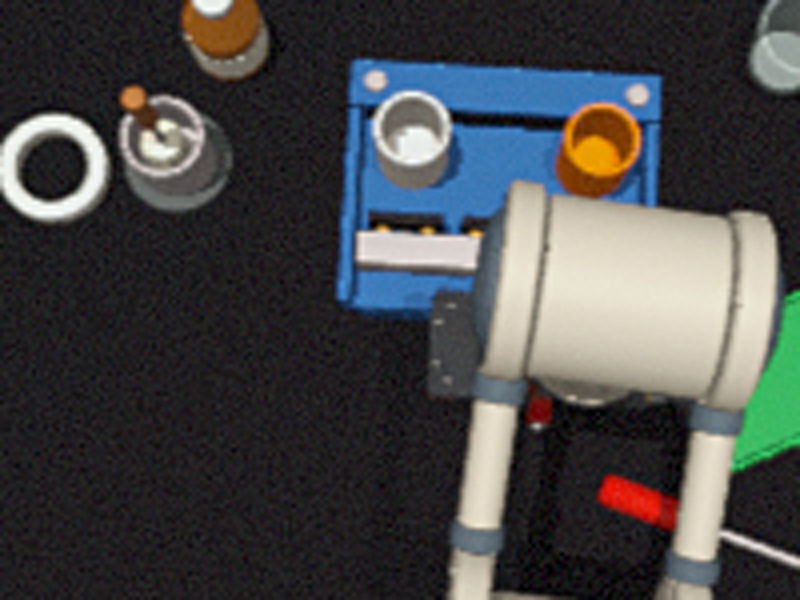

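View pics/t26b.png

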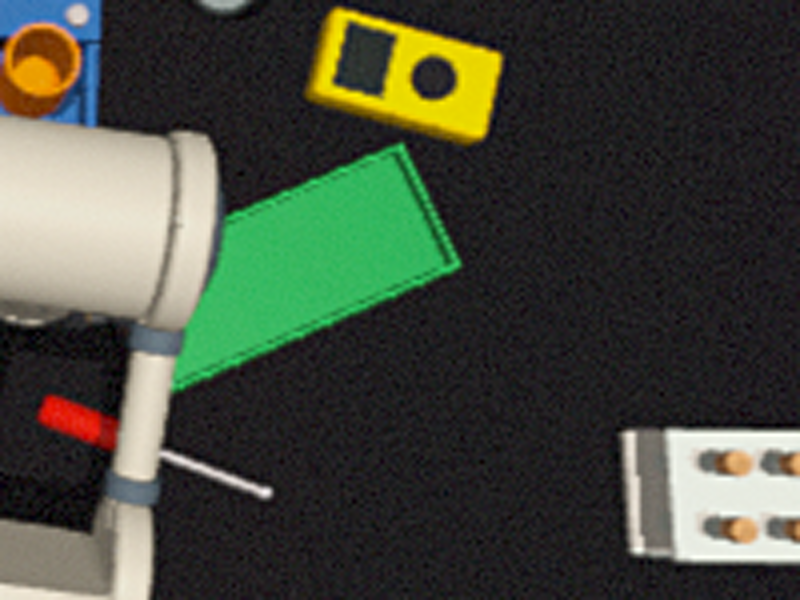

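Cups unmoved in the vise, rims at crop (412,131) and (601,143); tray centre ≈(.487,-.284). Move over the orange cup.

Emit:
step_arm([
  [[4,-0.9,0,0,0,0],[8,-1.8,0,0,0,0],[12,-2.7,0,0,0,0],[16,-3.6,0,0,0,0],[18.6,-4.1,0,0,0,0],[18.6,-4.1,0,0,0,0],[18.6,-4.1,0,0,0,0],[18.6,-4.1,0,0,0,0]],
], jaw=0)

```text
time_s: 40.15
eef_pos: [0.6214, -0.0614, 0.2445]
orientation: [-1.727, 1.569, 2.951]
contact_force: [-0.4, 0.0, -0.5]
width: 0.997
```

Run:
```python
from h import *
im=r.read_camera("wrist");cv2.imwrite("pics/w27.png",im[:,:,::-1])
plan([.623,-.062,.136],-92)
p=r.camera_params("wrist");print(proj(p,[.623,-.062,.15]))
```

```text
t 40.2 pos [ 0.6215 -0.0614  0.2452] jaw -91.97 xax [-2.e-04  1.e-04 -1.e+00] J6 1.45 w 1.002 F [ 0.5  0.6 -0.8]
 d cm [  0.15  -0.06 -10.92]
 rot [-0.   -0.01 -0.03]
 rot [ 2.0000e-02 -1.0000e-02  1.7997e+02]
[319.47566262 205.95492417]
```

View pics/w27.png

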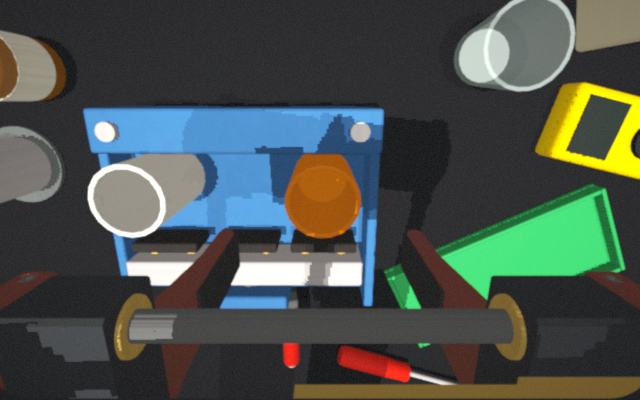

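Orange rim centre at (323,201): ~(.625,-.063). Descend, grip, lift.

Emit:
step_arm([
  [[0.3,-0.15,-3,0,0,0],[0.3,-0.15,-6,0,0,0],[0.3,-0.15,-9,0,0,0],[0.3,-0.15,-10.8,0,0,0],[0.3,-0.15,-10.8,0,0,0],[0.3,-0.15,-10.8,0,0,0]],
])

```text
time_s: 40.8
eef_pos: [0.625, -0.0631, 0.1384]
orientation: [1.474, 1.57, -0.132]
contact_force: [1.2, -0.2, 0.6]
width: 0.998
```

Emit:
step_arm([
  [[0,0,0,0,0,0],[0,0,0,0,0,0],[0,0,0,0,0,0],[0,0,0,0,0,0],[0,0,0,0,0,0]],
], jaw=1, grip_force=15)

```text
time_s: 41.3
eef_pos: [0.6255, -0.0634, 0.1377]
orientation: [1.422, 1.57, -0.183]
contact_force: [-0.1, -0.2, 2.2]
width: 0.646
```

Run:
```python
from h import *
plan([.511,-.3386,.20],-92)
```

```text
t 41.3 pos [ 0.6255 -0.0634  0.1377] jaw -91.99 xax [ 7.e-04 -1.e-04 -1.e+00] J6 1.45 w 0.646 F [-0.1 -0.2  2.2]
 d cm [-11.45 -27.52   6.23]
 rot [ 0.01  0.04 -0.01]
 rot [-7.0000e-02  1.0000e-02  1.7999e+02]
```

Emit:
step_arm([
  [[0,0,3,0,0,0],[0,0,6,0,0,0],[0,-2,8,0,0,0],[-1.5,-6,8,0,0,0],[-3.5,-10.5,8,0,0,0],[-5.5,-15,8,0,0,0],[-7.5,-19,8,0,0,0],[-9.5,-23,8,0,0,0]],
])

```text
time_s: 42.1
eef_pos: [0.5292, -0.2948, 0.2168]
orientation: [-2.136, 1.57, 2.542]
contact_force: [0.1, -0.3, -0.3]
width: 0.648
```

Emit:
step_arm([
  [[-2,-4.5,0,0,0,0],[-2,-4.5,0,0,0,0],[-2,-4.5,0,0,0,0],[-2,-4.5,0,0,0,0]],
])

```text
time_s: 42.5
eef_pos: [0.5107, -0.3375, 0.2169]
orientation: [-2.935, 1.57, 1.743]
contact_force: [-1.0, -1.3, -1.2]
width: 0.65
```

Run:
```python
from h import *
im=r.read_camera("wrist");cv2.imwrite("pics/w28.png",im[:,:,::-1])
im=r.read_camera("scene");crop("pics/s28.png",im,150,50,400,250,3)
plan([.511,-.3386,.084],-92)
p=r.camera_params("wrist")
for u,v in[(.13,.0525),(.13,-.0525),(-.13,.0525),(-.13,-.0525)]: print(np.round(proj(p,[.4866+.409*u+.913*v,-.2838-.913*u+.409*v,.022])))
```

```text
t 42.6 pos [ 0.5111 -0.337   0.2171] jaw -91.88 xax [ 1.e-04  3.e-04 -1.e+00] J6 0.96 w 0.645 F [ 0.1  0.1 -0.7]
 d cm [-1.000e-02 -1.600e-01 -1.331e+01]
 rot [-0.02  0.   -0.12]
 rot [-1.0000e-02 -3.0000e-02  1.7988e+02]
[362. 100.]
[402. 193.]
[140. 210.]
[193. 288.]
```

View pics/w28.png

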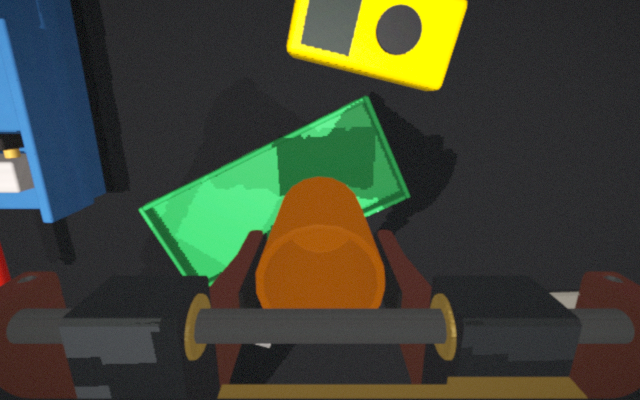

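View pics/s28.png

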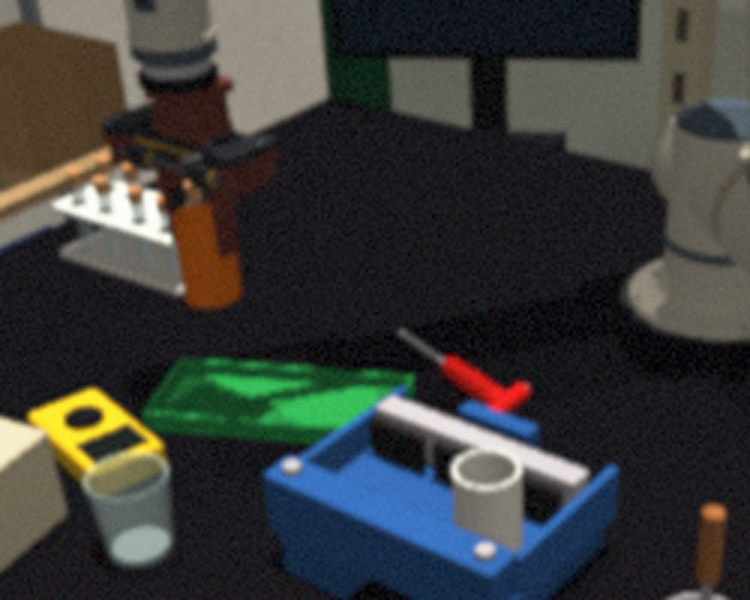

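Tray corners in view agree with the estimate. Lower.

Emit:
step_arm([
  [[0,-0.1,-3,0,0,0],[0,-0.1,-6,0,0,0],[0,-0.1,-9,0,0,0],[0,-0.1,-11.5,0,0,0],[0,-0.1,-12.8,0,0,0],[0,-0.1,-13.3,0,0,0],[0,-0.1,-13.3,0,0,0],[0,-0.1,-13.3,0,0,0]],
])

```text
time_s: 43.4
eef_pos: [0.5112, -0.3396, 0.0859]
orientation: [0.944, 1.568, -0.661]
contact_force: [0.5, 0.6, -0.6]
width: 0.648
```

Emit:
step_arm([
  [[0,0,-0.1,0,0,0],[0,0,-0.1,0,0,0]],
])

```text
time_s: 43.6
eef_pos: [0.5107, -0.3396, 0.0841]
orientation: [0.931, 1.569, -0.675]
contact_force: [-0.3, 1.2, -1.1]
width: 0.644
```

Emit:
step_arm([
  [[0,0,-0.15,0,0,0],[0,0,-0.15,0,0,0]],
])

```text
time_s: 43.8
eef_pos: [0.5107, -0.3397, 0.0826]
orientation: [0.939, 1.569, -0.666]
contact_force: [-0.8, -0.3, 2.2]
width: 0.644
```

Emit:
step_arm([
  [[0,0,0,0,0,0],[0,0,0,0,0,0],[0,0,0,0,0,0],[0,0,0,0,0,0],[0,0,3,0,0,0],[0,0,7,0,0,0],[0,0,11.5,0,0,0],[0,0,15,0,0,0]],
], jaw=0)

```text
time_s: 44.6
eef_pos: [0.5105, -0.3393, 0.2345]
orientation: [0.974, 1.569, -0.631]
contact_force: [0.6, -0.5, 1.1]
width: 1.0
```

Run:
```python
from h import *
im=r.read_camera("scene");crop("pics/s29.png",im,150,50,400,250,3)
im=r.read_camera("top");crop("pics/t29.png",im,210,130,410,280,4)
plan([.630,.0862,.235],-92)
```

```text
t 44.7 pos [ 0.5118 -0.3404  0.2391] jaw -91.99 xax [ 0.009  -0.0067 -0.9999] J6 0.96 w 1.003 F [0.6 0.2 0.5]
 d cm [11.82 42.66 -0.41]
 rot [ 0.38  0.52 -0.01]
 rot [ -0.81   0.6  179.99]
```

View pics/s29.png

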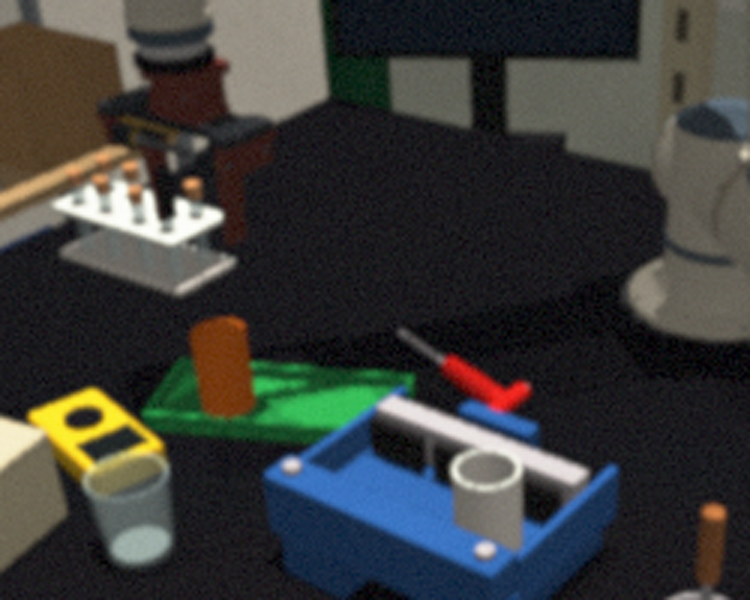

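View pics/t29.png

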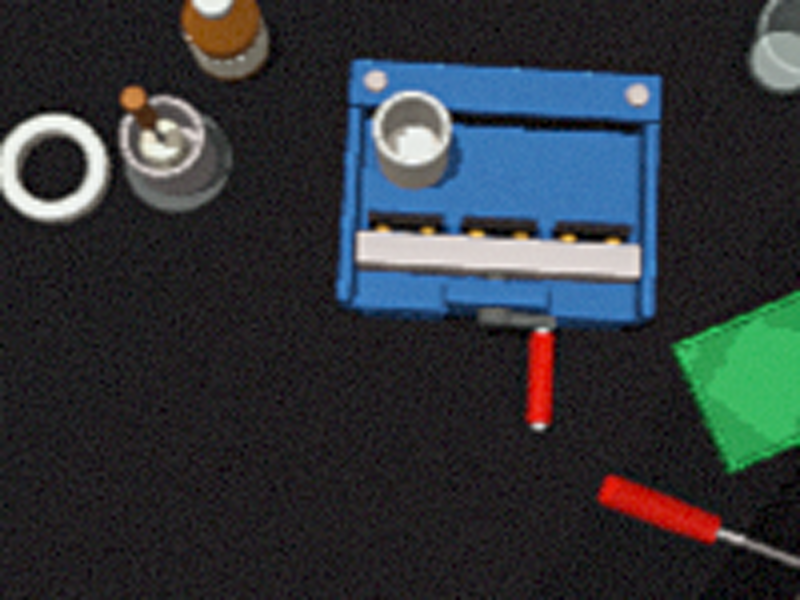

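Orange stands in the tray. Now white, still at crop (412,131).

Emit:
step_arm([
  [[1.3,4.6,0,0,0,0],[2.6,9.3,0,0,0,0],[3.9,14,0,0,0,0],[5.2,18.7,0,0,0,0],[6.5,23.4,0,0,0,0],[7.8,28,0,0,0,0],[9.1,32.7,0,0,0,0],[10.4,37.4,0,0,0,0]],
])

```text
time_s: 45.5
eef_pos: [0.6143, 0.0367, 0.2305]
orientation: [-1.46, 1.57, -3.066]
contact_force: [0.8, -0.3, -1.1]
width: 0.999
```

Emit:
step_arm([
  [[1.4,4,0,0,0,0],[1.4,5.2,0,0,0,0],[1.4,5.2,0,0,0,0],[1.4,5.2,0,0,0,0]],
])

```text
time_s: 45.9
eef_pos: [0.6281, 0.0856, 0.2311]
orientation: [-0.781, 1.57, -2.387]
contact_force: [0.0, 0.0, -0.2]
width: 1.001
```

Run:
```python
from h import *
im=r.read_camera("wrist");cv2.imwrite("pics/w30.png",im[:,:,::-1])
plan([.630,.0855,.138],-92)
p=r.camera_params("wrist");print(proj(p,[.630,.0855,.15]))
```

```text
t 45.95 pos [0.6281 0.0851 0.2314] jaw -92.08 xax [-4.e-04 -7.e-04 -1.e+00] J6 1.69 w 0.995 F [-0.1 -0.8 -0.7]
 d cm [ 0.19  0.04 -9.34]
 rot [ 0.04 -0.02  0.08]
 rot [-4.0000e-02 -6.0000e-02 -1.7992e+02]
[317.87891914 211.56525295]
```

View pics/w30.png

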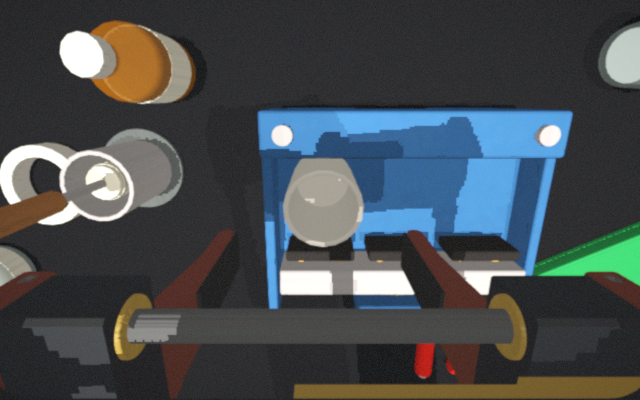

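Emit:
step_arm([
  [[0.3,-0.1,-3,0,0,0],[0.3,-0.1,-6,0,0,0],[0.3,-0.1,-8.3,0,0,0],[0.3,-0.1,-9.3,0,0,0],[0.3,-0.1,-9.3,0,0,0],[0.3,-0.1,-9.3,0,0,0]],
])

```text
time_s: 46.55
eef_pos: [0.6318, 0.0849, 0.1402]
orientation: [1.627, 1.569, 0.02]
contact_force: [0.1, 0.1, 0.8]
width: 1.0
```

Emit:
step_arm([
  [[0,0,0,0,0,0],[0,0,0,0,0,0],[0,0,0,0,0,0],[0,0,0,0,0,0],[0,0,0,0,0,0]],
], jaw=1, grip_force=15)

```text
time_s: 47.05
eef_pos: [0.6316, 0.0855, 0.1393]
orientation: [1.187, 1.57, -0.419]
contact_force: [-0.8, -1.3, 2.5]
width: 0.671
```

Run:
```python
from h import *
plan([.462,-.229,.218],-92)
```

```text
t 47.05 pos [0.6316 0.0855 0.1393] jaw -92.0 xax [ 1.e-03 -4.e-04 -1.e+00] J6 1.69 w 0.671 F [-0.8 -1.3  2.5]
 d cm [-16.96 -31.45   7.87]
 rot [ 0.02  0.06 -0.  ]
 rot [-9.0e-02  4.0e-02  1.8e+02]
```

Emit:
step_arm([
  [[0,0,3,0,0,0],[0,0,6,0,0,0],[-1.5,-3,8,0,0,0],[-3.5,-7,8,0,0,0],[-5.8,-11.2,8,0,0,0],[-8.1,-15.5,8,0,0,0],[-10.4,-19.8,8,0,0,0],[-12.7,-24,8,0,0,0]],
])

```text
time_s: 47.85
eef_pos: [0.503, -0.1555, 0.218]
orientation: [-2.113, 1.57, 2.565]
contact_force: [0.5, -0.4, -2.1]
width: 0.664
```

Emit:
step_arm([
  [[-2.3,-4,0,0,0,0],[-4.25,-7.45,0,0,0,0],[-4.25,-7.45,0,0,0,0],[-4.25,-7.45,0,0,0,0],[-4.25,-7.45,0,0,0,0]],
])

```text
time_s: 48.35
eef_pos: [0.4623, -0.2279, 0.2183]
orientation: [-2.971, 1.57, 1.708]
contact_force: [-0.2, -0.5, -1.9]
width: 0.67
```

Run:
```python
from h import *
im=r.read_camera("wrist");cv2.imwrite("pics/w31.png",im[:,:,::-1])
plan([.462,-.229,.0845],-92)
```

```text
t 48.4 pos [ 0.4624 -0.2277  0.2184] jaw -91.89 xax [-2.e-04  7.e-04 -1.e+00] J6 1.08 w 0.669 F [ 0.  -0.1 -2.5]
 d cm [ -0.04  -0.13 -13.39]
 rot [-0.04 -0.01 -0.11]
 rot [ 2.0000e-02 -7.0000e-02  1.7989e+02]
```

View pics/w31.png

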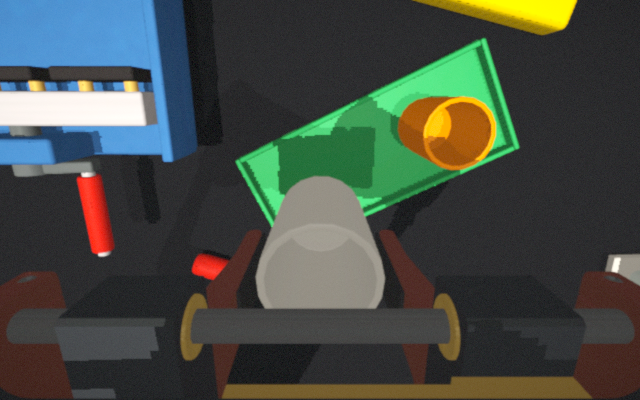

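Emit:
step_arm([
  [[0,-0.1,-3,0,0,0],[0,-0.1,-6,0,0,0],[0,-0.1,-9,0,0,0],[0,-0.1,-11.5,0,0,0],[0,-0.1,-12.8,0,0,0],[0,-0.1,-13.3,0,0,0],[0,-0.1,-13.3,0,0,0],[0,-0.1,-13.3,0,0,0]],
])

```text
time_s: 49.2
eef_pos: [0.4628, -0.23, 0.0872]
orientation: [1.067, 1.568, -0.538]
contact_force: [-0.9, 0.5, -1.8]
width: 0.665
```

Emit:
step_arm([
  [[0,0,-0.1,0,0,0],[0,0,-0.1,0,0,0]],
])

```text
time_s: 49.4
eef_pos: [0.4622, -0.2301, 0.0855]
orientation: [1.068, 1.569, -0.537]
contact_force: [-0.3, -0.1, -2.4]
width: 0.665
```

Emit:
step_arm([
  [[0,0,-0.15,0,0,0],[0,0,-0.15,0,0,0]],
])

```text
time_s: 49.6
eef_pos: [0.4624, -0.2301, 0.0842]
orientation: [1.163, 1.569, -0.443]
contact_force: [0.2, 0.8, 3.1]
width: 0.671
```

Emit:
step_arm([
  [[0,0,0,0,0,0],[0,0,0,0,0,0],[0,0,0,0,0,0],[0,0,0,0,0,0],[0,0,3,0,0,0],[0,0,7,0,0,0],[0,0,11.5,0,0,0],[0,0,15,0,0,0]],
], jaw=0)

```text
time_s: 50.4
eef_pos: [0.4619, -0.2298, 0.2358]
orientation: [1.079, 1.569, -0.527]
contact_force: [0.1, 0.1, 0.3]
width: 1.004
```

Emit:
step_arm([
  [[-2,0,4,0,0,0],[-6,0,6,0,0,0],[-8,0,6,0,0,0],[-8,0,6,0,0,0],[-8,0,6,0,0,0]],
])

```text
time_s: 50.9
eef_pos: [0.382, -0.2298, 0.2928]
orientation: [1.78, 1.57, 0.174]
contact_force: [0.3, 0.1, 0.1]
width: 0.999
```

Run:
```python
from h import *
im=r.read_camera("scene");cv2.imwrite("pics/s32.png",im[:,:,::-1])
im=r.read_camera("top");crop("pics/t32.png",im,210,120,470,280,3)
im=r.read_camera("wrist");cv2.imwrite("pics/w32.png",im[:,:,::-1])
plan([.4,-.23,.3])
```

```text
t 51.05 pos [ 0.3824 -0.2297  0.2919] jaw -91.96 xax [-0.0016  0.0014 -1.    ] J6 0.99 w 0.998 F [ 0.4 -1.  -0.4]
 d cm [ 1.76 -0.03  0.81]
```

View pics/s32.png

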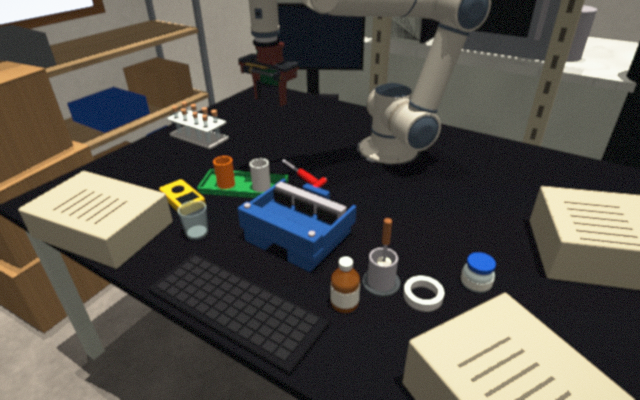

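View pics/t32.png

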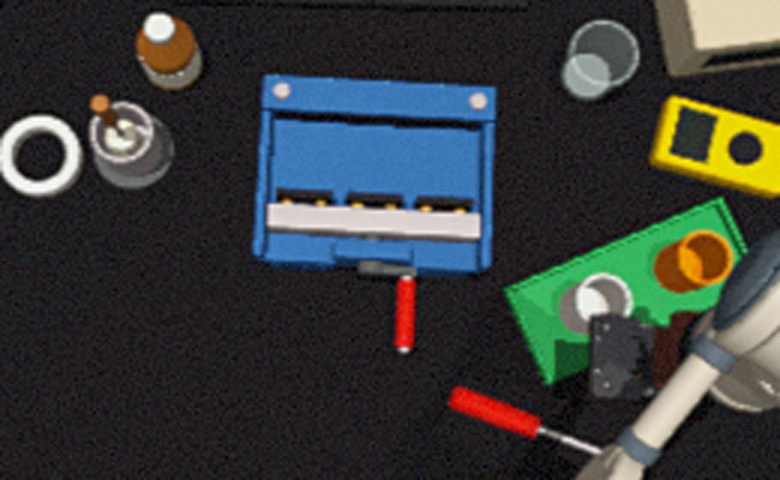

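View pics/w32.png

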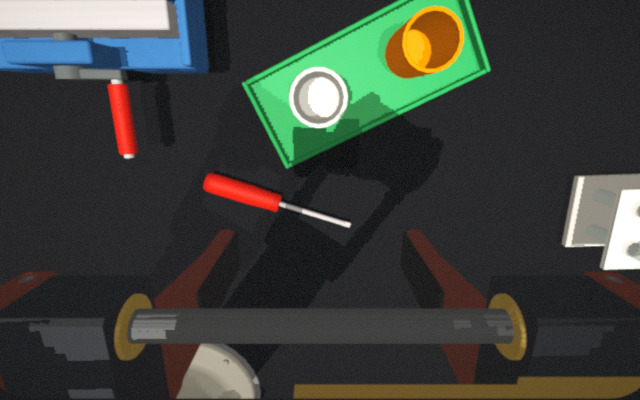

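All in place: both cups upright in the tray (wrist view (319,97) and (432,40)), brush in its holder, vise ~84 mm open, and bystanders look unmoved.

Run:
```python
from h import *
print(r.close_job())
```

```text
the job is handed in; nothing more can be done
None
```

The job is done and handed in at about 51 s. The bench had only the white and orange cups; there was no blue one.

- **Clamping:** I stood both cups in front of the two outer pads and cranked to about 36.6 mm jaw travel, reckoned from the handle angle. Pictures showed both cups upright and held against the fixed jaw.
- **Scrubbing:** I did white, then orange. In each I pushed the brush to the floor (5.7 and 8 N in white, 14 N twice in orange), drew it up to about 14 mm below the rim, and pushed it down again. It slid about 2 mm up in the grip while scrubbing white. My first push in orange therefore stopped just short, and I went lower until it touched.
- **Finish:** I put the brush back in its holder and wound the vise open. I then set both cups in the green tray.

The last pictures show both cups upright in the tray, the brush standing in its holder and the bystanders where they were, with the gripper clear. The vise opening is about 84 mm, from the handle angle and roughly confirmed in the top view. No check failed at the end, and I saw no cup get knocked.

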